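Put the spray can from the counter caddy back into the gravity dispenser

TASK

The slim spray can leaning in the steel counter caddy belongs in the sloping can dispenser: pull it out of the caddy without shoving or tipping the caddy or spilling the pens beside it. Lay it gently on its side across the open upper end of the dispenser, square between the side cheeks with its cap pointing the same way as the caps of the two cans already there, and let it roll down by itself under the hold-down wires until it rests against the last of them. Set it down rather than dropping it, and leave those two cans and everything else on the counter where they are.

Things in the scene. Friction and masses are not known exactly. Their poses are not given: they have to be found in the camera images.
- can: The can to move: slim aerosol can, pale metal, white band, black cap. Body 45 mm diameter, 165 mm long from the foot, then a 10 mm shoulder and the cap, 33 mm diameter, 25 mm long; 200 mm over all, about 0.19 kg, centre of mass about 87 mm from the foot. Origin: centre of its foot; its z axis runs along the can to the cap. Starts leaning in the caddy
- can_mid (a point): point on that can's axis, 100 mm from the foot, half way along. At the start the can leans about 37 degrees from vertical towards the caddy's +x, its foot on the floor against the divider, its body on the rim of the end wall about 90 mm up from the foot; the rest stands free. It is loose and slides out along its own axis
- can_cap (a point): centre of the cap's end face, on the can's axis, 200 mm from the foot
- caddy: Loose dark sheet-steel caddy on the counter, 139 mm long (its x), 62 mm wide (y), 74 mm high, 3 mm walls, 4 mm floor, about 1.3 kg. Origin: centre of its underside; z up. Two open-topped pockets 56 mm wide: the can's, 90 mm long, at the +x end; the pens', 40 mm long, at the -x end. The can leans over the +x end wall
- lane: Lane of the fixed grey can dispenser: a tray on legs, 331 x 224 mm, sloping down 10 degrees. Origin: mid-lane on the plane of the runners the cans roll on, 85 mm over the counter; x down the slope to the closed front (away from the robot), y across to the left, z square to the slope. Cheeks 216 mm apart rise 30 mm over the runners. A can let go in it rolls down freely
- load_spot (a point): lane point at x -110 mm, y 0, on the runner plane: middle of the part open above for loading, between the rear sill (lane x -190 mm, 10 mm high) and the first hoop (x 0). Lay the can here: axis along lane y, 22.5 mm over the runners, cap to +y, its middle at y 0 within 8 mm.
- runner_left (a point): lane point on top of the left runner at x -110 mm, y +51 mm. The two steel runners lie along x at y -92 to -62 mm and y +42 to +60 mm; between them the lane is open below, except three 6 mm ties across, 7 mm under the runner tops, at x -150, 0 and +110 mm
- hoop (a point): middle of the first hoop, lane x 0, axis of the 6 mm wire 58 mm over the runners. From here to the front stop (inner face at lane x +135 mm, 30 mm high) two hold-down wires cover the lane with 55 mm clear below them
- stock1_mid (a point): first can already in the dispenser, half way along its axis, 100 mm from its foot. It lies against the front stop across the lane, cap to the lane's +y; same kind and size as the can to move, loose
- stock2_mid (a point): second and last can already in the dispenser, half way along its axis, 100 mm from its foot. Same kind, same way round, touching the first; the moved can must come to rest against it, with its axis about 22 mm down the slope from the lane's origin
- marker: black marker with white cap, 14 mm thick, 125 mm long, leaning in the caddy's small pocket away from the can; stays there. Origin: its foot
- gauge: steel pen-type tyre gauge with brass head, 14 mm thick, 114 mm long, beside the marker; stays there. Origin: its foot
- bumper: black rubber bumper block 130 x 75 x 55 mm, bystander. Origin: centre of its underside
- tape: tape roll lying flat, 100 mm across, 48 mm high, bystander. Origin: centre of its underside
- bottle: grey bottle, 60 mm diameter, 140 mm high, bystander. Origin: centre of its underside
- carton: small cardboard carton 85 x 55 x 42 mm, bystander. Origin: centre of its underside
- spanner: steel spanner lying flat, 150 mm long, bystander. Origin: on its underside
Things that resemble listed ones, but are neither listed nor needed, are in the scene too. Leave any blue look-alike of the gauge alone.

How it is judged:
By the outcome, as a careful person would: the job done as asked, in the order asked, and still so for the second after the job is handed in, with the robot touching nothing.
It also fails if it takes over 48 s, if anything falls off the work surface, if the arm or the gripper's body presses on something with over 40 N, if the wrist force passes 120 N, or if a joint passes its speed limit or range.

ROBOT

A 6-joint arm with a two-finger parallel gripper is mounted at the origin on the work surface. World frame = base frame: x ahead of the robot, y to its left, z up, the work surface at z = 0. Lengths are in mm, angles in rad, forces in N, time in s.
With the tool pointing down it reaches from about 275 to 825 mm from the base axis. Payload 5.2 kg.
Tool frame: the origin (TCP) lies at the centre of the arm's flange, where the gripper is bolted on; the fingertips stand 186 mm ahead of it and the grasp point (between the pads) lies 167 mm ahead of it; z points along the fingers, y is the direction in which the jaws open and shut (so a half turn about z gives the same grasp; the last joint's range is limited). The gripper opens to 93 mm and grips with 3 to 60 N. Pads are 15 mm wide; open, the fingers measure 128 mm over their backs; the gripper's body (75 mm by 188 mm) begins 65 mm behind the grasp point.
Start: joints at [0.939, 0.259, 1.535, -0, 1.348, -0.203], TCP at [228.659, 500.221, 404.753] pointing down, gripper open.
Joint ranges: [-3.14, 3.14], [-0.91, 2.08], [0.19, 2.58], [-1.22, 4.36], [0.22, 2.71], [-3.12, 3.12]. Speed limits (rad/s): [2.57, 2.57, 3.14, 3.14, 3.14, 3.14].

INTERFACE

Orientations are given as a rotation vector (axis times angle).
In Python, from bench import arm gives the robot as it stands.
- The arm moves only by the tool servo_tool, never from a script. Its arguments are lists of equal length, an entry for each row: "slide": the shift along the tool's x, y, z in units of 400 mm (1.0 is 400 mm), a list of three; "angular": the turn, a rotation vector about the tool's x, y, z in units of 2 pi rad (1.0 is 2 pi rad), a list of three. A call has 1 to 12 rows; each row is the pose to reach, as a shift and turn from the pose measured when the call began, along the tool's axes at that moment, turning the shorter way round; what a row does not reach only later rows make up. A row lasts 1/10 s, in which the tool goes at most 50 mm and 8.59 degrees, less where a joint would pass 70% of its speed; a pose out of reach is approached as far as the arm can. A call with a number of a shift or a turn outside -1 to 1 is refused whole. A call with a gripper value outside its range is refused whole. "grip" is the gripper's target within -1 to 1 (shut at 1, half-way at 0, fully open at -1), set as the call begins (left out, the last holds). The fingers move at their own pace and stop on an object; "force" is the grip in N (left out, the last holds). Time passes only in rows, so rows that repeat a pose let the fingers close. It gives the time, the measured TCP pose, the force and the opening at its end, in the units of the state.
- arm.observe(): the state, without advancing time (a new reading comes with each control period).
- arm.get_image(name): name is "scene" or "top" or "wrist"; returns the picture (420x560x3 uint8, red, green, blue); there is no depth.
- arm.camera_params(name): a dict with "fx", "fy", "cx", "cy" (pixels), "R" (3x3) and "t" (3): a world point X has camera coordinates R X + t; the wrist camera has in their place "tool_from_camera" (4x4, takes a point from camera to tool coordinates, whose origin is the TCP and whose axes are the flange's). Camera axes: x right, y down, z forward; pixel columns grow to the right and rows downward; lengths in mm; the calibration is good to about 2 mm. A picture is of the moment at which its call begins: read the wrist's pose just before it. camera_params takes no time and is no camera call.
- arm.hand_in(): hands the job in, once; it reports no verdict.
The state is a dict: "clock": time; "q": joint angles; "qvel": joint speeds; "tau": joint torques, N m; "tcp_pos": TCP position; "orientation": TCP orientation; "force": force on the tool from outside, world axes, zero at the start; "ft_torque": the same for the moment, N m; "gripper_width": finger opening in mm.
Only numpy, scipy, OpenCV 4.12 (cv2) and the standard library are available. Lean on these libraries where they do the work, as an engineer would, in place of code of your own. Each camera call takes 0.05 s, during which the arm holds its last target.

## Working session

There is one attempt and no reset: what is moved stays moved. The work goes in short steps, Python scripts to look and compute and a tool call to move; the robot and the scene stay as the last step left them, time stands still between calls to the robot, and variables do not carry over. Pictures are saved under pics/ and viewed, and the job is handed in when it is done.

Besides the shell and the picture viewer there is one more tool, called after "Emit:" as a command line: name --argument value ..., lists and objects as JSON in quotes. servo_tool: Moves the arm, as the interface text tells. Shifts and turns lie within -1 to 1; 1 stands for 400 mm of shift or 2 pi rad of turn. Its arguments: {"type":"object","properties":{"slide":{"type":"array"},"angular":{"type":"array"},"grip":{"type":"number"},"force":{"type":"number"}},"required":["slide","angular"]}

```bash
ls; mkdir -p pics
python3 - <<'E'
from bench import arm
import cv2,json
s=arm.observe();print(s)
for n in("scene","top","wrist"):
    im=arm.get_image(n);cv2.imwrite(f"pics/{n}0.png",im[:,:,::-1]);print(n,arm.camera_params(n))
E
```

```text
pics
{'clock': 0.0, 'q': array([ 9.39192764e-01,  2.59333935e-01,  1.53607665e+00, -3.00455981e-05,
        1.34798104e+00, -2.02770295e-01]), 'qvel': array([ 0.00088286, -0.00062634,  0.00080714,  0.00097828,  0.00124634,
       -0.00113269]), 'tau': array([ 5.70691482e-04, -4.37307107e+01, -2.84004629e+01,  7.19017675e-02,
        4.15254047e-02, -1.15148509e-04]), 'tcp_pos': array([228.53596967, 500.03734481, 403.92486028]), 'orientation': array([-6.68300239e-01, -3.06896745e+00,  2.60152512e-03]), 'force': array([-0.00912666,  0.89841565,  0.33509215]), 'ft_torque': array([0.03090409, 0.01846572, 0.0227351 ]), 'gripper_width': 92.71327121118696}
scene {'fx': 476.08479069073564, 'fy': 476.08479069073564, 'cx': 283.29609679712695, 'cy': 208.13904574319733, 'R': array([[-0.65293263,  0.75741152,  0.0026033 ],
       [ 0.52524883,  0.45526593, -0.71892044],
       [-0.54570382, -0.46803923, -0.69508749]]), 't': array([ 262.22276778, -244.23901105, 1463.97569146])}
top {'fx': 545.821234889071, 'fy': 545.821234889071, 'cx': 286.40363697196005, 'cy': 205.09790181094485, 'R': array([[ 0.02152717, -0.99954238, -0.02125138],
       [-0.98707148, -0.01787209, -0.15928111],
       [ 0.15882842,  0.0244055 , -0.98700451]]), 't': array([ 120.55870887,  577.49523524, 1621.54375627])}
wrist {'fx': 335.2448518980796, 'fy': 335.2448518980796, 'cx': 286.71669121304546, 'cy': 208.44255758140446, 'tool_from_camera': array([[-3.64463703e-04, -9.60763620e-01, -2.77368228e-01,
         7.70943310e+01],
       [ 9.99999616e-01, -5.71217727e-04,  6.64609818e-04,
        -7.93607329e-01],
       [-7.96970583e-04, -2.77367879e-01,  9.60763459e-01,
         1.99395974e+01],
       [ 0.00000000e+00,  0.00000000e+00,  0.00000000e+00,
         1.00000000e+00]])}
```

View pics/scene0.png

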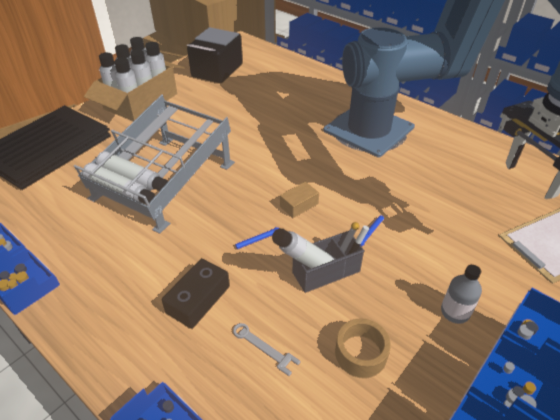

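View pics/top0.png

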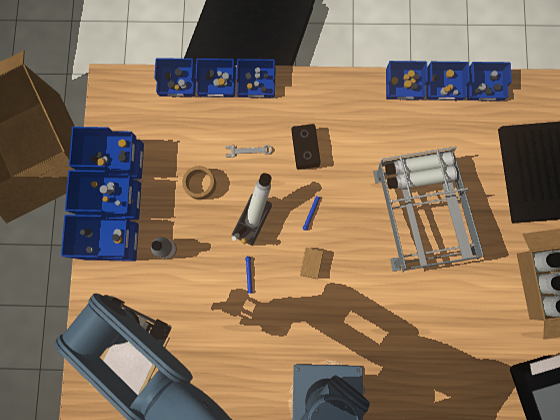

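View pics/wrist0.png

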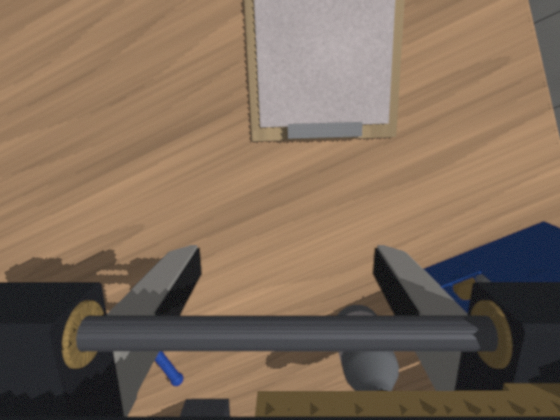

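The scene picture shows the caddy around (328,262) with the can's cap at (284,238), and the dispenser around (160,160). In the top view the caddy is around (253,215) with the cap at (265,180). The dispenser's open end there is around (435,240), with the two stock cans at (420,172) and their caps to the left. I'll zoom in on these for accurate points.

Run:
```python
import cv2
t=cv2.imread("pics/top0.png");s=cv2.imread("pics/scene0.png")
def c(im,x0,y0,x1,y1,k,n): cv2.imwrite("pics/"+n,cv2.resize(im[y0:y1,x0:x1],None,fx=k,fy=k,interpolation=cv2.INTER_CUBIC))
c(t,215,160,295,255,6,"tc.png")
c(t,365,140,495,280,4,"td.png")
c(s,225,200,395,300,4.5,"sc.png")
c(s,70,85,245,240,4,"sd.png")
```

```text
(no output)
```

View pics/tc.png

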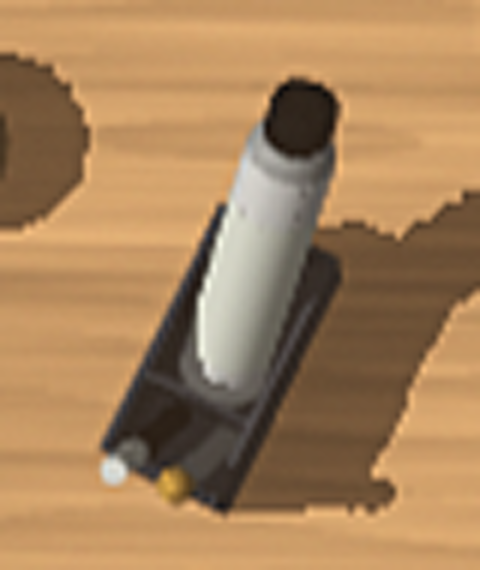

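View pics/td.png

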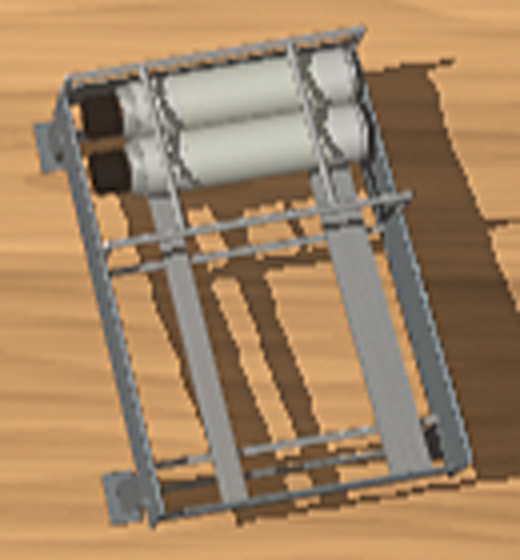

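View pics/sc.png

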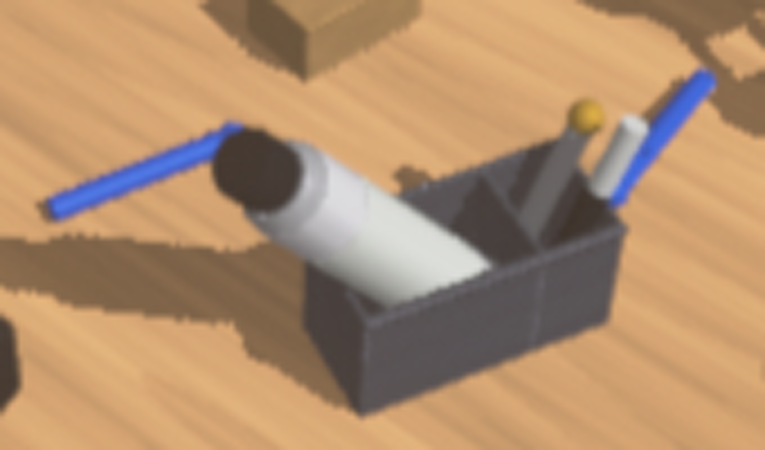

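View pics/sd.png

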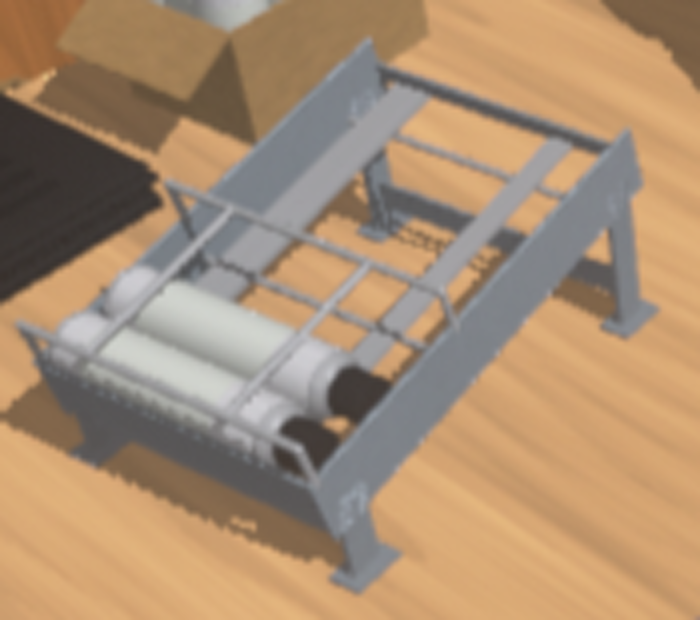

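```bash
cat > h.py <<'E'
import numpy as np
from bench import arm
from scipy.spatial.transform import Rotation as Ro
P={n:arm.camera_params(n) for n in("scene","top")}
def ray(n,u,v):
    p=P[n];d=p["R"].T@np.array([(u-p["cx"])/p["fx"],(v-p["cy"])/p["fy"],1]);return -p["R"].T@p["t"],d/np.linalg.norm(d)
def onz(n,u,v,z):
    c,d=ray(n,u,v);return c+d*(z-c[2])/d[2]
def proj(n,X):
    p=P[n];c=p["R"]@np.asarray(X,float)+p["t"];return np.array([p["fx"]*c[0]/c[2]+p["cx"],p["fy"]*c[1]/c[2]+p["cy"]])
def tri(*obs):
    A=np.zeros((3,3));b=np.zeros(3)
    for n,u,v in obs:
        c,d=ray(n,u,v);M=np.eye(3)-np.outer(d,d);A+=M;b+=M@c
    return np.linalg.solve(A,b)
crop={"tc":("top",215,160,6),"td":("top",365,140,4),"sc":("scene",225,200,4.5),"sd":("scene",70,85,4)}
def px(k,X,Y):
    n,a,b,s=crop[k];return n,(X+.5)/s-.5+a,(Y+.5)/s-.5+b
E
cat > m.py <<'E'
from h import *
for n in P: print(n,ray(n,0,0)[0].round())
print("caddy rim top:")
for k,X,Y in [("tc",220,206),("tc",340,262),("tc",103,448),("tc",226,510),("sc",362,325),("sc",625,228),("sc",560,140)]:
    print(k,X,Y,onz(*px(k,X,Y),74).round(1))
print("caddy bottom", onz(*px("sc",362,412),0).round(1),onz(*px("sc",607,322),0).round(1))
print("cap end tri",tri(px("tc",303,112),px("sc",254,174)).round(1))
print("lane")
c,s=np.cos(np.radians(10)),np.sin(np.radians(10))
L=[("td",68,80,138,112,30),("td",362,30,138,-112,30),("td",155,522,-193,112,30),("td",467,466,-193,-112,30),
("sd",628,132,-193,112,30),("sd",368,42,-193,-112,30)]
q=[];w=[]
for k,X,Y,x,y,h in L:
    z=85-x*s+h*c; p=onz(*px(k,X,Y),z); q.append([x*c+h*s,y]);w.append(p[:2]);print(k,p.round(1))
q=np.array(q);w=np.array(w)
def fit(q,w):
    qm,wm=q.mean(0),w.mean(0);a=(q-qm)[:,0]+1j*(q-qm)[:,1];b=(w-wm)[:,0]+1j*(w-wm)[:,1]
    th=np.angle((np.conj(a)*b).sum());R=np.array([[np.cos(th),-np.sin(th)],[np.sin(th),np.cos(th)]])
    t=wm-R@qm;print("yaw",th,"orig",t,"res",(w-(q@R.T+t)).round(1).tolist());return th,t
th,t=fit(q,w)
Rl=Ro.from_euler("z",th)*Ro.from_euler("y",np.radians(10));O=np.array([*t,85])
for nm,p in dict(stock1cap=(112.5,100,22.5),stock1foot=(112.5,-100,22.5),stock2cap=(67.5,100,22.5),runnerL=(-190,42,0),rl2=(-190,60,0),rr=(-190,-62,0),rr2=(-190,-92,0),hoopL=(0,108,58),hoopR=(0,-108,58)).items():
    W=Rl.apply(p)+O
    for k in("td","sd"):
        n,a,b,sc=crop[k];u=proj(n,W);print(nm,k,((u+.5-[a,b])*sc).round(),end=" ")
    print(W.round())
E
python3 m.py
```

```text
scene [1098.  598.  841.]
top [ 310.   91. 1695.]
caddy rim top:
tc 220 206 [603.  238.4  74. ]
tc 340 262 [575.6 177.1  74. ]
tc 103 448 [479.5 292.8  74. ]
tc 226 510 [449.8 230.5  74. ]
sc 362 325 [608.3 236.5  74. ]
sc 625 228 [481.9 294.1  74. ]
sc 560 140 [455.2 237.9  74. ]
caddy bottom [602.1 234.7   0. ] [479.9 292.6   0. ]
cap end tri [632.8 192.3 163.9]
lane
td [ 711.7 -152.5   90.6]
td [ 754.  -373.1   90.6]
td [ 380.1 -202.6  148.1]
td [ 423.7 -421.1  148.1]
sd [ 393.8 -202.2  148.1]
sd [ 433.6 -418.4  148.1]
yaw 0.16182664595594617 orig [ 591.34948309 -282.69615937] res [[-0.8, -3.1], [5.3, -2.6], [-10.8, -0.6], [-3.3, 2.0], [2.9, -0.3], [6.7, 4.6]]
stock1cap td [ 86. 112.] stock1cap sd [317. 458.] [ 688. -166.   88.]
stock1foot td [349.  74.] stock1foot sd [ 76. 343.] [ 721. -363.   88.]
stock2cap td [ 97. 167.] stock2cap sd [366. 405.] [ 645. -173.   95.]
runnerL td [244. 498.] runnerL sd [554. 137.] [ 400. -271.  118.]
rl2 td [219. 502.] rl2 sd [575. 145.] [ 397. -254.  118.]
rr td [388. 478.] rr sd [436.  93.] [ 417. -374.  118.]
rr2 td [429. 472.] rr2 sd [403.  81.] [ 422. -404.  118.]
hoopL td [111. 237.] hoopL sd [432. 293.] [ 584. -174.  142.]
hoopR td [408. 194.] hoopR sd [170. 183.] [ 619. -388.  142.]
```

```bash
cat >> h.py <<'E'
def state():
    s=arm.observe();return s,np.array(s["tcp_pos"]),Ro.from_rotvec(s["orientation"])
def rel(Pt,Rt):
    s,p,R=state();d=R.inv().apply(np.asarray(Pt)-p)/400;w=(R.inv()*Rt).as_rotvec()/(2*np.pi)
    print("clock",s["clock"],"slide",d.round(4).tolist(),"ang",w.round(4).tolist(),"mm",np.linalg.norm(d)*400,"deg",np.linalg.norm(w)*360)
def frame(x,z):
    x=np.array(x,float);z=np.array(z,float);z/=np.linalg.norm(z);x-=z*(x@z);x/=np.linalg.norm(x);return Ro.from_matrix(np.c_[x,np.cross(z,x),z])
CY=np.radians(-24.2);CC=np.array([529.5,236,0]);e=np.array([np.cos(CY),np.sin(CY),0]);lat=np.array([-e[1],e[0],0]);k=np.array([0,0,1.])
a=np.sin(np.radians(37))*e+np.cos(np.radians(37))*k
foot=CC-5.5*e+17.5*k
def Tg(phi=33): # grasp tool orientation, z phi deg from down
    f=np.radians(phi);z=np.sin(f)*e-np.cos(f)*k;return frame(-e,z),z
E
python3 - <<'E'
from h import *
for p in(foot,foot+100*a,foot+200*a):print(p.round(),proj("top",p).round(1),proj("scene",p).round(1))
R,z=Tg();g=foot+115*a;rel(g-(167+120)*z,R);print(g-287*z)
E
```

```text
[524. 238.  18.] [252.  222.1] [328.6 265.6]
[579. 214.  97.] [258.6 200.5] [305.6 250.6]
[634. 189. 177.] [265.9 176.9] [278.9 233.1]
clock 0.15 slide [-0.7272, -0.289, 0.1353] ang [-0.0005, -0.0917, -0.0009] mm 317.6669442954263 deg 33.01841827409563
[445.03523697 273.95996964 350.04153666]
```

Emit:
servo_tool --slide '[[-0.727,-0.289,0.135],[-0.727,-0.289,0.135],[-0.727,-0.289,0.135],[-0.727,-0.289,0.135],[-0.727,-0.289,0.135],[-0.727,-0.289,0.135],[-0.727,-0.289,0.135],[-0.727,-0.289,0.135],[-0.727,-0.289,0.135],[-0.727,-0.289,0.135]]' --angular '[[0,-0.0917,-0.001],[0,-0.0917,-0.001],[0,-0.0917,-0.001],[0,-0.0917,-0.001],[0,-0.0917,-0.001],[0,-0.0917,-0.001],[0,-0.0917,-0.001],[0,-0.0917,-0.001],[0,-0.0917,-0.001],[0,-0.0917,-0.001]]' --grip -1

```text
clock: 1.15
tcp_pos: [444.4, 274.7, 350.3]
orientation: [0.538, 2.518, -0.163]
force: [-0.0, 0.4, 0.3]
gripper_width: 92.8
```

```bash
cat >> h.py <<'E'
def wproj(X,p,R):
    c=arm.camera_params("wrist");T=np.linalg.inv(c["tool_from_camera"]);q=T[:3,:3]@R.inv().apply(np.asarray(X)-p)+T[:3,3]
    return np.array([c["fx"]*q[0]/q[2]+c["cx"],c["fy"]*q[1]/q[2]+c["cy"]])
def wray(u,v,p,R):
    c=arm.camera_params("wrist");T=np.array(c["tool_from_camera"]);d=T[:3,:3]@np.array([(u-c["cx"])/c["fx"],(v-c["cy"])/c["fy"],1])
    return p+R.apply(T[:3,3]),R.apply(d/np.linalg.norm(d))
E
python3 - <<'E'
from h import *
import cv2
s,p,R=state();print(s["q"],p)
im=arm.get_image("wrist");cv2.imwrite("pics/w1.png",im[:,:,::-1])
np.savez("w1.npz",p=p,r=s["orientation"])
for X in(foot,foot+100*a,foot+200*a):print(wproj(X,p,R).round(1))
for x in(1,-1):
  for y in(1,-1):print(wproj(CC+69.5*x*e+31*y*lat+74*k,p,R).round(1))
E
```

```text
[ 0.49117545  0.20142353  1.83031509 -0.62116146  0.8372328  -0.29808491] [444.36712471 274.73072712 350.32315022]
[288.   74.8]
[287.8 191.1]
[287.6 313.2]
[321.7 183.9]
[253.8 183.8]
[340.   19.4]
[236.7  19.3]
```

View pics/w1.png

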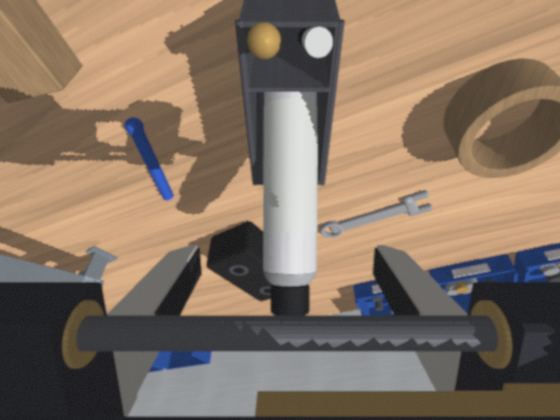

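The wrist view shows the caddy rim corners at (325,184), (253,184), (342,21) and (238,21), which match the predictions to within 3 px. The can's axis sits at column 290, about 2 mm to +lateral. I'll check the along-axis position of the shoulder and cap, then fit the arm kinematics.

Run:
```python
from h import *
import cv2
d=np.load("w1.npz");p=d["p"];R=Ro.from_rotvec(d["r"])
up=-(np.cos(np.radians(37))*e-np.sin(np.radians(37))*k)
for s,r in((165,22.5),(175,16.5),(27,22.5)):print(s,wproj(foot+2.2*lat+s*a+r*up,p,R).round(1))
im=cv2.imread("pics/w1.png")
print([tuple(map(int,im[r,290])) for r in range(84,100,2)],"\n",[ (r,int(im[r,290].sum())) for r in range(262,300,3)])
for r in (120,180,220,260): 
    row=im[r].astype(int); m=[c for c in range(230,350) if row[c].min()>110 and row[c].max()-row[c].min()<25]; print(r,m[0],m[-1])
R2,z=Tg();g=foot+2.2*lat+115*a;print(g);rel(g-(167)*z,R2)
```

```text
165 [290.7 273.1]
175 [290.6 285.3]
27 [290.8  94.9]
[(70, 66, 65), (68, 63, 63), (82, 76, 76), (96, 89, 90), (186, 182, 182), (209, 205, 205), (209, 205, 205), (210, 213, 209)] 
 [(262, 663), (265, 664), (268, 660), (271, 663), (274, 514), (277, 485), (280, 491), (283, 502), (286, 300), (289, 130), (292, 134), (295, 129), (298, 133)]
120 266 313
180 265 317
220 264 316
260 265 315
[588.51184275 211.89098933 109.34308366]
clock 1.2 slide [-0.0018, 0.0046, 0.3023] ang [-0.0003, -0.0, 0.0004] mm 120.92079372701932 deg 0.16472412542571602
```

Emit:
servo_tool --slide '[[0,0.0046,0.08],[-0.001,0.0046,0.16],[-0.0018,0.0046,0.22],[-0.0018,0.0046,0.27],[-0.0018,0.0046,0.302],[-0.0018,0.0046,0.302],[-0.0018,0.0046,0.302]]' --angular '[[0,0,0.0004],[0,0,0.0004],[0,0,0.0004],[0,0,0.0004],[0,0,0.0004],[0,0,0.0004],[0,0,0.0004]]'

```text
clock: 1.9
tcp_pos: [505.2, 249.8, 249.9]
orientation: [0.539, 2.517, -0.161]
force: [-0.2, 1.3, -0.1]
gripper_width: 92.8
```

Run:
```python
from h import *
import cv2
s,p,R=state();print(s["q"],p,s["force"])
cv2.imwrite("pics/w2.png",arm.get_image("wrist")[:,:,::-1])
t=foot+2.2*lat+115*a-167*Tg()[1];print("err",R.inv().apply(t-p))
```

```text
[ 0.38961135  0.38731982  1.86507315 -0.76136333  0.61148228 -0.18416366] [505.2364366  249.83552207 249.85187776] [-0.20966554  1.28534487 -0.14939358]
err [-0.2211218  -0.4728139   0.68188518]
```

View pics/w2.png

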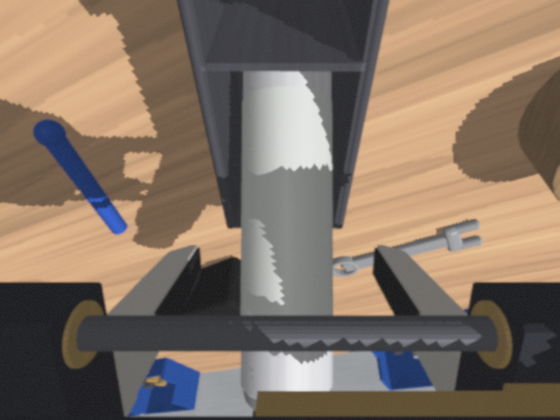

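The can spans columns 242 to 333, centred between the fingers. I'll close the gripper.

Emit:
servo_tool --slide '[[0,0,0],[0,0,0],[0,0,0],[0,0,0],[0,0,0],[0,0,0],[0,0,0]]' --angular '[[0,0,0],[0,0,0],[0,0,0],[0,0,0],[0,0,0],[0,0,0],[0,0,0]]' --grip 1 --force 28

```text
clock: 2.65
tcp_pos: [505.3, 249.8, 250.3]
orientation: [0.539, 2.516, -0.161]
force: [-0.7, 0.1, 0.1]
gripper_width: 44.4
```

Run:
```python
from h import *
s,p,R=state();print(s["q"],p,s["force"],s["gripper_width"])
print("a in tool",R.inv().apply(a).round(4))
```

```text
[ 0.38957669  0.38668011  1.86495903 -0.76135951  0.61144147 -0.18417492] [505.28130682 249.83769622 250.25324693] [-0.72424764  0.05493531  0.11446827] 44.42732157327078
a in tool [-9.399e-01 -3.000e-04 -3.414e-01]
```

Emit:
servo_tool --slide '[[-0.012,0,-0.005],[-0.0235,0,-0.0115],[-0.047,0,-0.021],[-0.082,0,-0.034],[-0.1175,0,-0.047],[-0.153,0,-0.06],[-0.188,0,-0.073],[-0.223,0,-0.086],[-0.2585,0,-0.099],[-0.294,0,-0.112],[-0.329,0,-0.124],[-0.3525,0,-0.133]]' --angular '[[0,0,0],[0,0,0],[0,0,0],[0,0,0],[0,0,0],[0,0,0],[0,0,0],[0,0,0],[0,0,0],[0,0,0],[0,0,0],[0,0,0]]'

```text
clock: 3.85
tcp_pos: [587.3, 212.9, 372.8]
orientation: [0.54, 2.515, -0.16]
force: [-2.0, 0.5, -2.2]
gripper_width: 44.6
```

Run:
```python
from h import *
import cv2
s,p,R=state();print(s["q"],p,s["force"],s["gripper_width"])
im=arm.get_image("scene")[:,:,::-1];cv2.imwrite("pics/s3.png",cv2.resize(im[120:330,150:420],None,fx=2.9,fy=2.8))
```

```text
[ 0.2713418   0.32108287  1.60473475 -0.49947225  0.81690944 -0.6041606 ] [587.29554363 212.88172985 372.82266572] [-2.01962924  0.54973012 -2.16046925] 44.55273183243348
```

View pics/s3.png

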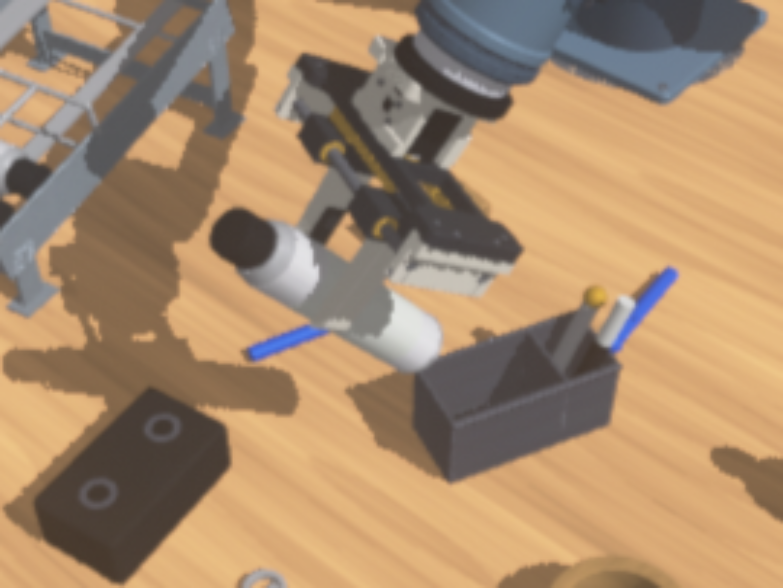

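The can is out (foot well above the rim near scene crop (430,360)), with the caddy and pens unmoved. I'll fit a small kinematic model to check the transfer is reachable.

```bash
cat > kin.py <<'E'
from h import *
from scipy.optimize import least_squares
D=[([.93919,.25933,1.53608,-3e-5,1.34798,-.20277],[228.536,500.037,403.925],[-.6683,-3.06897,.0026]),
([.49117545,.20142353,1.83031509,-.62116146,.8372328,-.29808491],[444.367,274.731,350.323],[.538,2.518,-.163]),
([.38961135,.38731982,1.86507315,-.76136333,.61148228,-.18416366],[505.236,249.836,249.852],[.539,2.517,-.161]),
([.2713418,.32108287,1.60473475,-.49947225,.81690944,-.6041606],[587.296,212.882,372.823],[.54,2.515,-.16])]
Rz=lambda t:Ro.from_euler("z",t);Ry=lambda t:Ro.from_euler("y",t)
def fk(q,P):
    d1,a1,a2,a3,L,d6=P
    R=Rz(q[0]);p=np.array([0,0,d1])+R.apply([a1,0,0]);R=R*Ry(q[1]);p=p+R.apply([0,0,a2]);R=R*Ry(q[2]);p=p+R.apply([a3,0,0])
    R=R*Rz(sg[0]*q[3]);p=p+R.apply([0,0,L]);R=R*Ry(q[4]);p=p+R.apply([0,0,d6]);R=R*Rz(sg[1]*q[5]+off);return p,R
best=None
for sg in((1,1),(1,-1),(-1,1),(-1,-1)):
    off=0
    off=0;p0,R0=fk(D[0][0],[0]*6);off=(R0.inv()*Ro.from_rotvec(D[0][2])).as_rotvec()[2]
    er=max((fk(q,[0]*6)[1].inv()*Ro.from_rotvec(r)).magnitude() for q,_,r in D)
    if best is None or er<best[0]:best=(er,sg,off)
er,sg,off=best
f=least_squares(lambda P:np.concatenate([fk(q,P)[0]-p for q,p,_ in D]+[0.001*(P-np.array([300,0,400,0,400,100]))]),[300,0,400,0,400,100.])
K=f.x
lo=np.array([-3.14,-.91,.19,-1.22,.22,-3.12]);hi=np.array([3.14,2.08,2.58,4.36,2.71,3.12])
def ik(p,R,q0):
    def r(q):
        P,Q=fk(q,K);return np.r_[(P-p)/100,(Q.inv()*R).as_rotvec()]
    f=least_squares(r,np.clip(q0,lo+.01,hi-.01),bounds=(lo,hi));return f.x,np.abs(f.fun).max()
if __name__=="__main__":
    print(best,K.round(1),np.abs(f.fun).max())
E
python3 kin.py
```

```text
(0.0004811817966086372, (1, 1), np.float64(1.570792765962817)) [-152.1  132.2  539.   -56.5  299.2  -61.4] 110.83625639945791
```

```bash
python3 - <<'E'
s=open("kin.py").read()
s=s.replace("d1,a1,a2,a3,L,d6=P","d1,a1,a2,a3,L,d6,b,c=P").replace("[a1,0,0]","[a1,b,0]").replace("R.apply([0,0,L])","R.apply([0,c,L])").replace("[0]*6","[0]*8").replace("[300,0,400,0,400,100]","[300,0,400,0,400,100,0,0]").replace("[300,0,400,0,400,100.]","[300,0,400,0,400,100.,0,0]")
open("kin.py","w").write(s)
E
python3 kin.py
```

```text
(0.0004811817966086372, (1, 1), np.float64(1.570792765962817)) [221.7   0.  534.4  60.2 425.9 180.8 110.8   0. ] 0.13438577118047987
```

```bash
cat >> kin.py <<'E'
TH=0.1618;LO=np.array([591.3,-282.7,85.])
def lane(TH,LO): return Ro.from_euler("z",TH)*Ro.from_euler("y",np.radians(10)),LO
at=np.array([-.9399,0,-.3414]);at/=np.linalg.norm(at)
def place(x,y,h,Rl,LO,s=115):
    # tool pose such that can middle (s=100) at lane (x,y,h)
    lx,ly,lz=Rl.as_matrix().T
    A=np.c_[at,[0,1,0],np.cross(at,[0,1,0])];B=np.c_[ly,-lx,np.cross(ly,-lx)]
    R=Ro.from_matrix(B@A.T);g=Rl.apply([x,y+s-100,h])+LO
    return g-167*R.apply([0,0,1]),R
E
python3 - <<'E'
from kin import *
from scipy.spatial.transform import Slerp
Rl,LO=lane(TH,LO)
s,p,R=state();q=np.array(s["q"])
P1,R1=place(-110,0,150,Rl,LO)
P1=P1
print("hover",P1.round(1));rel(P1,R1)
sl=Slerp([0,1],Ro.concatenate([R,R1]))
for t in np.linspace(0,1,9):
    X=p+(P1-p)*t+[0,0,60*np.sin(np.pi*t)];q,e_=ik(X,sl(t),q);Q=sl(t)
    g=X+Q.apply([0,0,167]);print(t,q.round(2),round(e_,4),"g",g.round(),"foot",(g-115*Q.apply(at)).round(),"cap",(g+85*Q.apply(at)).round())
P2,R2=place(-110,0,22.5,Rl,LO);print(ik(P2,R2,q))
E
```

```text
hover [ 525.4 -220.5  406.4]
clock 3.9 slide [-0.2971, -1.0518, 0.0966] ang [-0.0575, 0.1135, -0.3512] mm 438.90005774503624 deg 134.45852811824113
0.0 [ 0.27  0.32  1.6  -0.5   0.82 -0.6 ] 0.0 g [672. 175. 234.] foot [609. 204. 142.] cap [718. 154. 302.]
0.125 [ 0.15  0.25  1.61 -0.3   0.87 -1.14] 0.0 g [654. 132. 254.] foot [575. 136. 169.] cap [711. 128. 316.]
0.25 [ 0.03  0.21  1.59 -0.16  0.99 -1.62] 0.0 g [632.  85. 270.] foot [546.  62. 197.] cap [696. 101. 324.]
0.375 [-0.08  0.19  1.55 -0.09  1.12 -2.04] 0.0 g [609.  33. 282.] foot [524. -16. 222.] cap [672.  69. 326.]
0.5 [-0.18  0.19  1.52 -0.08  1.24 -2.42] 0.0 g [585. -22. 287.] foot [509. -96. 242.] cap [642.  32. 320.]
0.625 [-0.27  0.21  1.5  -0.12  1.33 -2.77] 0.0 g [562. -82. 285.] foot [ 502. -176.  254.] cap [606. -14. 308.]
0.75 [-0.34  0.23  1.49 -0.2   1.36 -3.1 ] 0.0 g [ 540. -146.  277.] foot [ 503. -253.  260.] cap [568. -67. 290.]
0.875 [-0.37  0.27  1.51 -0.42  1.31 -3.12] 0.208 g [ 522. -213.  265.] foot [ 512. -327.  258.] cap [ 530. -128.  271.]
1.0 [-0.39  0.29  1.6  -0.71  1.16 -3.12] 0.3579 g [ 508. -281.  252.] foot [ 526. -395.  252.] cap [ 494. -197.  252.]
(array([-0.43496655,  0.38701019,  1.79001414, -0.76673259,  0.91355937,
       -3.12      ]), np.float64(0.23972055020624555))
```

Run:
```python
from kin import *
Rl,LO=lane(TH,LO)
s,p,R=state();q0=np.array(s["q"])
P1,R1=place(-110,0,140,Rl,LO);P2,R2=place(-110,0,22.5,Rl,LO)
q1,e1=ik(P1,R1,[-.4,.3,1.6,-.5,1.2,2.7]);q2,e2=ik(P2,R2,q1);print(q1.round(3),e1,q2.round(3),e2)
Pp,Rp=p,R
for t in np.linspace(0,1,9):
    q=q0+(q1-q0)*t;X,Q=fk(q,K);g=X+Q.apply([0,0,167])
    d=(Rp.inv()*Q).as_rotvec()/(2*np.pi)
    print(round(t,3),X.round(),"g",g.round(),"foot",(g-115*Q.apply(at)).round(),"cap",(g+85*Q.apply(at)).round(),np.linalg.norm(d)*360);Rp=Q
```

```text
[-0.476  0.3    1.533 -0.401  1.256  2.589] 7.912991095704314e-11 [-0.499  0.382  1.724 -0.456  0.998  2.693] 1.7053025658242404e-15
0.0 [588. 213. 374.] g [672. 175. 234.] foot [609. 204. 142.] cap [718. 154. 302.] 0.00020402064971792986
0.125 [599. 154. 376.] g [672. 106. 234.] foot [638. 174. 147.] cap [698.  56. 298.] 28.542912726935857
0.25 [604.  96. 378.] g [666.  40. 233.] foot [675. 126. 159.] cap [659. -24. 289.] 28.58208893572154
0.375 [604.  38. 381.] g [652. -24. 234.] foot [709.  56. 174.] cap [610. -84. 278.] 28.613651010541304
0.5 [598. -18. 383.] g [633. -85. 234.] foot [727. -36. 191.] cap [ 563. -121.  266.] 28.637452569272895
0.625 [586. -73. 386.] g [ 608. -141.  235.] foot [ 719. -139.  207.] cap [ 525. -142.  256.] 28.653355553693928
0.75 [ 570. -125.  389.] g [ 578. -193.  237.] foot [ 680. -243.  221.] cap [ 502. -156.  248.] 28.66123111990716
0.875 [ 549. -174.  393.] g [ 544. -240.  239.] foot [ 613. -332.  233.] cap [ 493. -172.  244.] 28.66096051938745
1.0 [ 524. -221.  397.] g [ 506. -281.  242.] foot [ 524. -395.  242.] cap [ 492. -198.  242.] 28.65243596684098
```

```bash
cat > path.py <<'E'
from kin import *
import sys
Rl,LO=lane(TH,LO)
q0=np.array([ 0.2713418,0.32108287,1.60473475,-0.49947225,0.81690944,-0.6041606 ])
q1=np.array([-0.476,0.3,1.533,-0.401,1.256,2.589])
for t in map(float,sys.argv[1:]):
    X,Q=fk(q0+(q1-q0)*t,K);print(t);rel(X,Q)
E
python3 path.py .25 .5
```

```text
0.25
clock 3.9 slide [-0.1343, -0.2499, 0.0788] ang [0.0295, -0.0005, 0.1558] mm 117.76715074555995 deg 57.0877194460454
0.5
clock 3.9 slide [-0.2271, -0.5166, 0.1233] ang [0.06, -0.0241, 0.3102] mm 231.0307609169382 deg 114.07327539509241
```

Emit:
servo_tool --slide '[[-0.134,-0.25,0.079],[-0.134,-0.25,0.079],[-0.134,-0.25,0.079],[-0.134,-0.25,0.079],[-0.134,-0.25,0.079],[-0.134,-0.25,0.079],[-0.227,-0.517,0.123],[-0.227,-0.517,0.123],[-0.227,-0.517,0.123],[-0.227,-0.517,0.123],[-0.227,-0.517,0.123],[-0.227,-0.517,0.123]]' --angular '[[0.0295,0,0.156],[0.0295,0,0.156],[0.0295,0,0.156],[0.0295,0,0.156],[0.0295,0,0.156],[0.0295,0,0.156],[0.06,-0.024,0.31],[0.06,-0.024,0.31],[0.06,-0.024,0.31],[0.06,-0.024,0.31],[0.06,-0.024,0.31],[0.06,-0.024,0.31]]'

```text
clock: 5.1
tcp_pos: [596.7, -18.4, 382.0]
orientation: [2.417, 1.104, 0.075]
force: [-0.8, 0.5, -1.8]
gripper_width: 44.7
```

```bash
python3 path.py .75 1; python3 -c "
from h import *
s=arm.observe();print(s['q'],s['gripper_width'],s['force'])"
```

```text
0.75
clock 5.1 slide [-0.241, 0.1093, 0.075] ang [0.008, -0.0321, 0.1862] mm 110.03663781826927 deg 68.08733970864165
1.0
clock 5.1 slide [-0.495, 0.172, 0.1267] ang [-0.009, -0.0683, 0.3405] mm 215.67243378188402 deg 125.06980752740671
[-0.10355452  0.30157079  1.5867611  -0.4602483   0.99635011  0.8132635 ] 44.69537564865876 [-0.75205099  0.51370445 -1.84115694]
```

Emit:
servo_tool --slide '[[-0.241,0.109,0.075],[-0.241,0.109,0.075],[-0.241,0.109,0.075],[-0.241,0.109,0.075],[-0.241,0.109,0.075],[-0.241,0.109,0.075],[-0.241,0.109,0.075],[-0.495,0.172,0.127],[-0.495,0.172,0.127],[-0.495,0.172,0.127],[-0.495,0.172,0.127],[-0.495,0.172,0.127]]' --angular '[[0.008,-0.032,0.186],[0.008,-0.032,0.186],[0.008,-0.032,0.186],[0.008,-0.032,0.186],[0.008,-0.032,0.186],[0.008,-0.032,0.186],[0.008,-0.032,0.186],[-0.009,-0.068,0.3405],[-0.009,-0.068,0.3405],[-0.009,-0.068,0.3405],[-0.009,-0.068,0.3405],[-0.009,-0.068,0.3405]]'

```text
clock: 6.3
tcp_pos: [523.2, -221.4, 395.8]
orientation: [2.415, -1.298, 0.203]
force: [0.4, -0.2, -2.7]
gripper_width: 44.2
```

```bash
python3 path.py 1
```

```text
1.0
clock 6.3 slide [0.0001, -0.0015, -0.0018] ang [-0.0048, -0.0093, 0.0606] mm 0.9534579703759707 deg 22.136472935125873
```

Emit:
servo_tool --slide '[[0,-0.0015,-0.002],[0,-0.0015,-0.002],[0,-0.0015,-0.002],[0,-0.0015,-0.002],[0,-0.0015,-0.002]]' --angular '[[-0.005,-0.009,0.061],[-0.005,-0.009,0.061],[-0.005,-0.009,0.061],[-0.005,-0.009,0.061],[-0.005,-0.009,0.061]]'

```text
clock: 6.8
tcp_pos: [523.7, -220.7, 396.1]
orientation: [2.142, -1.765, 0.216]
force: [0.4, -0.7, -2.2]
gripper_width: 44.5
```

Run:
```python
from kin import *
import cv2
s,p,R=state();print(s["q"],p,s["force"],s["gripper_width"]);np.savez("w4.npz",p=p,r=s["orientation"])
for n in("wrist","scene","top"):
    im=arm.get_image(n)[:,:,::-1];cv2.imwrite(f"pics/{n}4.png",im)
    if n=="scene":cv2.imwrite("pics/s4c.png",cv2.resize(im[50:250,60:300],None,fx=3.3,fy=3))
    if n=="top":cv2.imwrite("pics/t4c.png",cv2.resize(im[130:290,350:500],None,fx=3.7,fy=3.7))
Rl,LO=lane(TH,LO)
for nm,X in dict(rrin=(-190,-62,0),rrout=(-190,-92,0),rrin0=(-60,-62,0),rrout0=(-60,-92,0),cheekR0=(-193,-112,30),cheekRin=(-193,-108,30),cheekRmid=(0,-108,30),rlin=(-190,42,0),rlout=(-190,60,0),silltop=(-190,0,10),hoopR=(0,-108,58),cheekL=(-193,112,30)).items():
    print(nm,wproj(Rl.apply(X)+LO,p,R).round(1))
```

```text
[-0.47512196  0.30013147  1.53383537 -0.40355507  1.25524727  2.59063439] [ 523.68015496 -220.67544439  396.10756266] [ 0.37279701 -0.72217424 -2.20529256] 44.54744352245634
rrin [373.5 172.2]
rrout [372.9 140. ]
rrin0 [231.6 172.3]
rrout0 [232.  140.1]
cheekR0 [385.3 106.8]
cheekRin [385.4 111.5]
cheekRmid [154.6 111.5]
rlin [375.6 287.2]
rlout [376.  307.7]
silltop [377.7 240.4]
hoopR [140.   98.3]
cheekL [391.1 383.1]
```

View pics/wrist4.png

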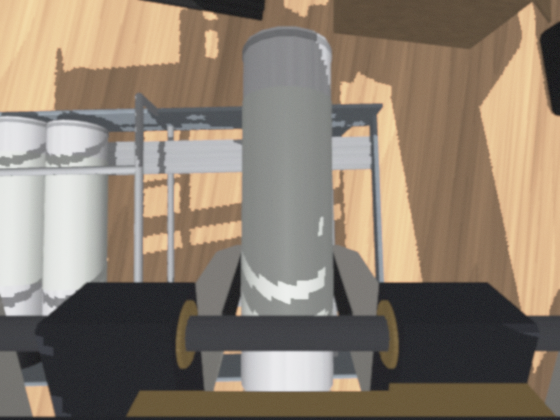

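View pics/s4c.png

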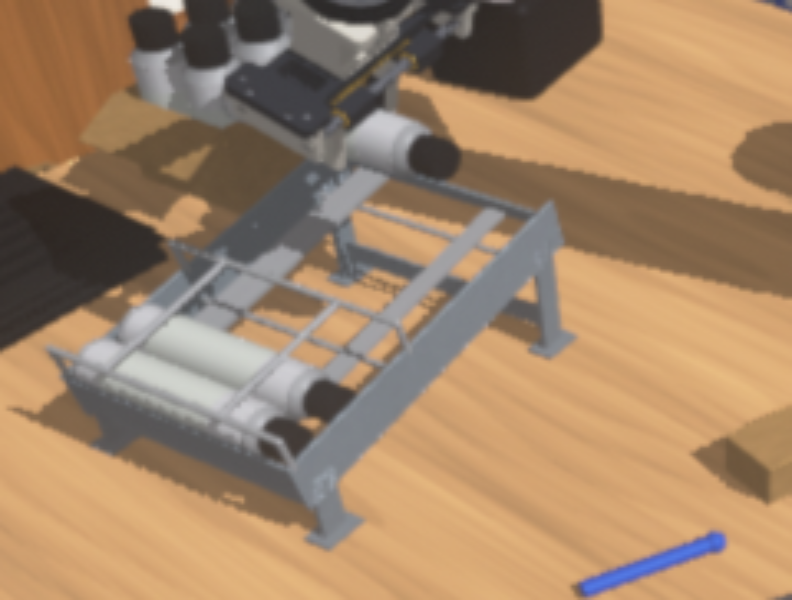

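View pics/t4c.png

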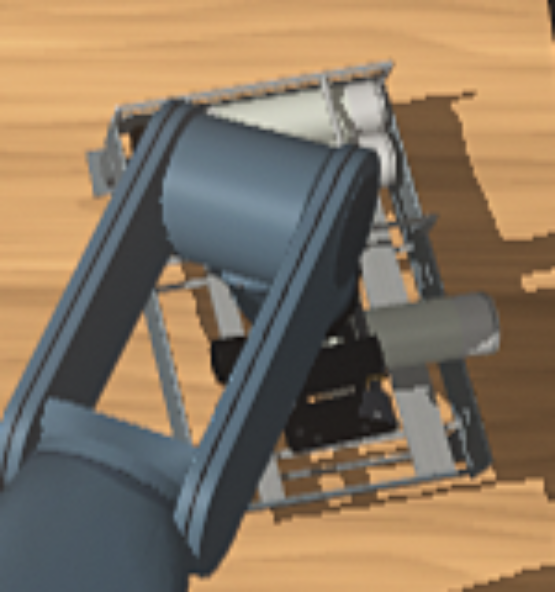

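Run:
```python
import cv2
im=cv2.imread("pics/wrist4.png")
cv2.imwrite("pics/w4c.png",cv2.resize(im[85:295,110:250],None,fx=2.85*2*.66,fy=2.85*2*.5,interpolation=cv2.INTER_CUBIC))
cv2.imwrite("pics/w4a.png",cv2.resize(im[90:180,100:245],None,fx=5,fy=5,interpolation=cv2.INTER_CUBIC))
cv2.imwrite("pics/w4b.png",cv2.resize(im[90:180,325:395],None,fx=6,fy=6,interpolation=cv2.INTER_CUBIC))
```

```text
(no output)
```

View pics/w4a.png

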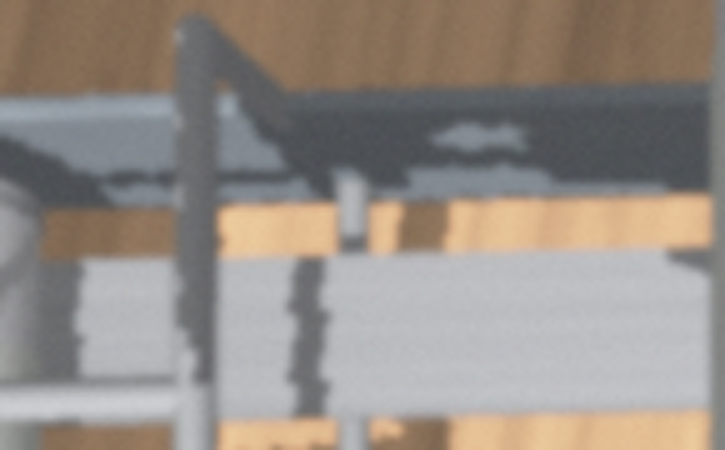

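View pics/w4b.png

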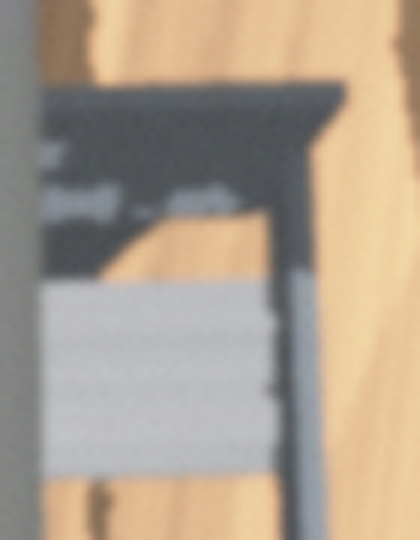

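Run:
```python
from kin import *
d=np.load("w4.npz");p=d["p"];R=Ro.from_rotvec(d["r"])
Rl,LO=lane(TH,LO)
def lp(u,v,h):
    c,dd=wray(u,v,p,R);c=Rl.inv().apply(c-LO);dd=Rl.inv().apply(dd);return c+dd*(h-c[2])/dd[2]
for nm,u,v,h in[("out",146,141.2,0),("out",240,139.4,0),("out",333.3,137,0),("out",369,136.6,0),("in",146,174,0),("in",240,172,0),("in",333.3,169.1,0),("in",369,168.8,0),("end -190",370.8,150,0),("end2",371.5,165,0),("corner -193,-112",382.5,104.1,30),("hoop0",139.4,150,58),("hoop0",139.4,120,58),("tie0",170.6,130,-10),("tie0",170.6,240,-10)]:
    print(nm,lp(u,v,h).round(1))
# can in hand
g=p+R.apply([0,0,167]);print("grasp in lane",Rl.inv().apply(g-LO).round(1),"axis",Rl.inv().apply(R.apply(at)).round(3))
```

```text
out [ 19.3 -91.    0. ]
out [-67.4 -92.6   0. ]
out [-153.5  -94.8    0. ]
out [-186.5  -95.2    0. ]
in [ 18.4 -60.5   0. ]
in [-67.7 -62.3   0. ]
in [-153.2  -64.9    0. ]
in [-185.9  -65.2    0. ]
end -190 [-187.9  -82.7    0. ]
end2 [-188.3  -68.7    0. ]
corner -193,-112 [-190.7 -114.3   30. ]
hoop0 [ -0.7 -68.5  58. ]
hoop0 [ -0.  -91.3  58. ]
tie0 [   0.3 -104.6  -10. ]
tie0 [ -2.1   0.  -10. ]
grasp in lane [-110.    14.8  139.7] axis [ 0.     1.    -0.002]
```

```bash
python3 - <<'E'
from kin import *
d=np.load("w4.npz");p=d["p"];R=Ro.from_rotvec(d["r"])
g=np.array([0,0,167.]);n=np.cross(at,[0,1,0]);
if n[2]>0:n=-n
for s,r in((0,22.5),(0,-22.5),(0,0)): print(s,r,wproj(p+R.apply(g+(s-115)*at+r*n),p,R).round(1))
Rl,L0=lane(TH,LO);L1=L0+Rl.apply([-1,.66,0]);T1=TH+.021
print(L1,T1)
s=open("kin.py").read().replace("TH=0.1618;LO=np.array([591.3,-282.7,85.])",f"TH={T1:.4f};LO=np.array({L1.round(1).tolist()});LO[2]=85.")
open("kin.py","w").write(s)
E
python3 - <<'E'
from kin import *
Rl,LO=lane(TH,LO);print(LO)
for h in(45,24.5,23):
    P2,R2=place(-110,0,h,Rl,LO);rel(P2,R2);print(ik(P2,R2,[-.5,.38,1.72,-.45,1,2.69]))
E
```

```text
0 22.5 [286.  22.]
0 -22.5 [286.2  70.6]
0 0 [286.1  49.5]
[ 590.22173224 -282.20726788   85.17364818] 0.1828
[ 590.2 -282.2   85. ]
clock 6.95 slide [-0.0793, 0.0062, 0.2245] ang [0.0012, 0.0003, -0.0033] mm 95.27736188029262 deg 1.2712197281402302
(array([-0.49880316,  0.3566572 ,  1.70011491, -0.4421724 ,  1.0350753 ,
        2.64816853]), np.float64(2.207350274785469e-10))
clock 6.95 slide [-0.0967, 0.0062, 0.2727] ang [0.0012, 0.0003, -0.0033] mm 115.77105027124294 deg 1.2712197281402302
(array([-0.50301848,  0.37549242,  1.72974404, -0.45529679,  0.98981129,
        2.66904863]), np.float64(3.3055364001555176e-12))
clock 6.95 slide [-0.098, 0.0062, 0.2762] ang [0.0012, 0.0003, -0.0033] mm 117.27067507134919 deg 1.2712197281402302
(array([-0.50332878,  0.37694415,  1.73184718, -0.45632863,  0.98650195,
        2.6706358 ]), np.float64(2.0279028456471337e-11))
```

Run:
```python
import cv2
im=cv2.imread("pics/wrist4.png");cv2.imwrite("pics/w4d.png",cv2.resize(im[15:110,225:350],None,fx=5,fy=5,interpolation=cv2.INTER_CUBIC))
```

```text
(no output)
```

View pics/w4d.png

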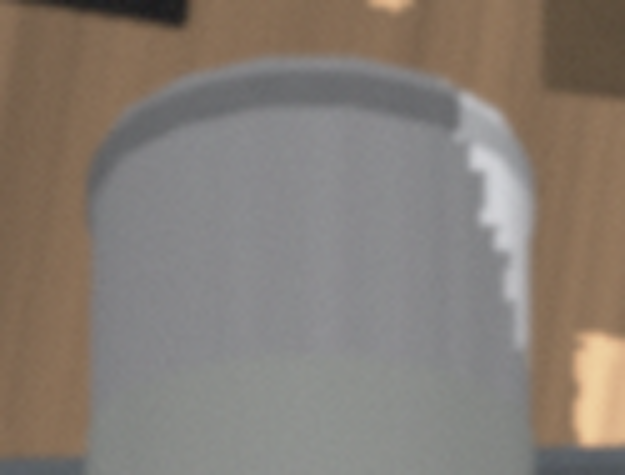

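Run:
```python
from kin import *
import cv2
d=np.load("w4.npz");p=d["p"];R=Ro.from_rotvec(d["r"])
g=np.array([0,0,167.])
def W(s,x=0,ang=0):
    A=Ro.from_rotvec([0,ang,0]).apply(at);return p+R.apply(g+(s-115)*A)
n=np.cross(at,[0,1,0]);n=-n if n[2]>0 else n
for ang in(-.05,0,.05):
    A=Ro.from_rotvec([0,ang,0]).apply(at);N=np.cross(A,[0,1,0]);N=-N if N[2]>0 else N
    print(ang,"zcap",W(200,0,ang)[2]-W(0,0,ang)[2],"scene cap",proj("scene",W(200,0,ang)).round(1),proj("scene",W(175,0,ang)).round(1),"top foot",proj("top",W(0,0,ang)).round(1),"wrist foot edge",wproj(p+R.apply(g-115*A+22.5*N),p,R).round(1),"right side",wproj(p+R.apply(g-105*A+[0,22.5,0]),p,R).round(1),wproj(p+R.apply(g-40*A+[0,22.5,0]),p,R).round(1))
im=cv2.imread("pics/scene4.png");cv2.imwrite("pics/s4d.png",cv2.resize(im[70:130,150:220],None,fx=8,fy=8,interpolation=cv2.INTER_CUBIC))
w=cv2.imread("pics/wrist4.png");cv2.imwrite("pics/w4e.png",cv2.resize(w[20:290,225:350],None,fx=5,fy=2.2,interpolation=cv2.INTER_CUBIC))
```

```text
-0.05 zcap 9.482408411167711 scene cap [194.3 100.7] [186.2  98.2] top foot [481.2 216.4] wrist foot edge [286.   27.7] right side [329.3  73.7] [331.2 197. ]
0 zcap -0.3606748310862997 scene cap [194.8 102.2] [186.5  99.2] top foot [481.9 215.7] wrist foot edge [286.  22.] right side [330.6  68.6] [331.7 196.5]
0.05 zcap -10.202856574098462 scene cap [195.1 103.5] [186.8 100.2] top foot [482.5 215.1] wrist foot edge [286.   16.4] right side [332.   63.7] [332.3 196.2]
```

View pics/s4d.png

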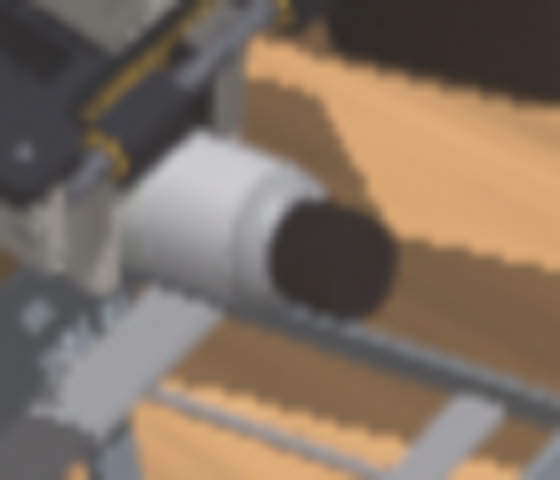

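View pics/w4e.png

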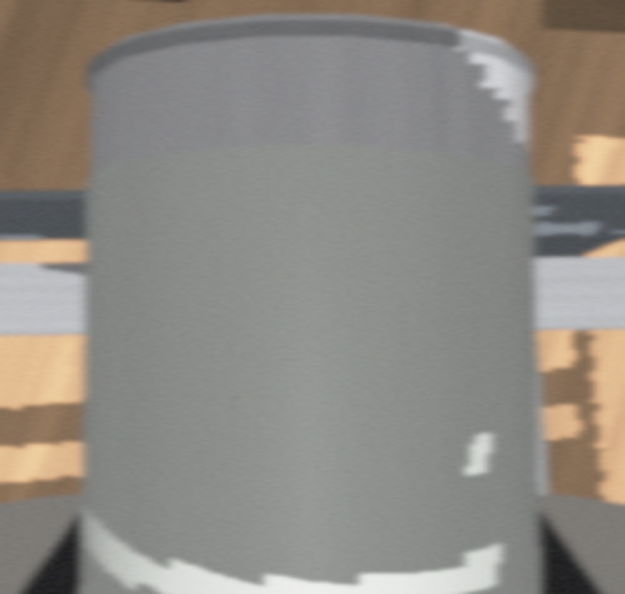

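Emit:
servo_tool --slide '[[0,0.0062,0.03],[-0.025,0.0062,0.08],[-0.045,0.0062,0.13],[-0.06,0.0062,0.175],[-0.0793,0.0062,0.2245],[-0.0793,0.0062,0.2245],[-0.0793,0.0062,0.2245]]' --angular '[[0.0012,0.0003,-0.0033],[0.0012,0.0003,-0.0033],[0.0012,0.0003,-0.0033],[0.0012,0.0003,-0.0033],[0.0012,0.0003,-0.0033],[0.0012,0.0003,-0.0033],[0.0012,0.0003,-0.0033]]'

```text
clock: 7.65
tcp_pos: [505.2, -224.8, 303.3]
orientation: [2.163, -1.743, 0.22]
force: [0.3, -0.6, -1.6]
gripper_width: 44.5
```

Run:
```python
from kin import *
import cv2
s,p,R=state();print(s["q"],p,s["force"],s["gripper_width"]);np.savez("w5.npz",p=p,r=s["orientation"])
for n in("wrist","scene"):
    im=arm.get_image(n)[:,:,::-1];cv2.imwrite(f"pics/{n}5.png",im)
    if n=="scene":cv2.imwrite("pics/s5c.png",cv2.resize(im[70:190,100:260],None,fx=5,fy=5,interpolation=cv2.INTER_CUBIC))
    else: cv2.imwrite("pics/w5c.png",cv2.resize(im[0:150,130:450],None,fx=2.5,fy=4,interpolation=cv2.INTER_CUBIC))
Rl,LO=lane(TH,LO);g=p+R.apply([0,0,167]);print("grasp in lane",Rl.inv().apply(g-LO).round(1),"axis",Rl.inv().apply(R.apply(at)).round(4))
for nm,X in dict(rrin=(-190,-62,0),rrout=(-190,-92,0),rrin0=(-30,-62,0),rrout0=(-30,-92,0),cheekR0=(-193,-112,30),cheekRin=(-193,-108,30),cheekRmid=(0,-108,30),hoopR=(0,-108,58)).items():
    print(nm,wproj(Rl.apply(X)+LO,p,R).round(1))
```

```text
[-0.49866703  0.35668161  1.6993807  -0.44246406  1.03606537  2.64739872] [ 505.19104313 -224.77352008  303.26898703] [ 0.32858436 -0.61736954 -1.63580677] 44.51406902303359
grasp in lane [-110.    14.9   45.3] axis [-6.e-04  1.e+00 -2.e-04]
rrin [412.1 146. ]
rrout [411.   99.9]
rrin0 [160.3 145.9]
rrout0 [161.4  99.8]
cheekR0 [435.5  43.8]
cheekRin [435.7  50.7]
cheekRmid [88.  50.5]
hoopR [52.9 18.7]
```

View pics/w5c.png

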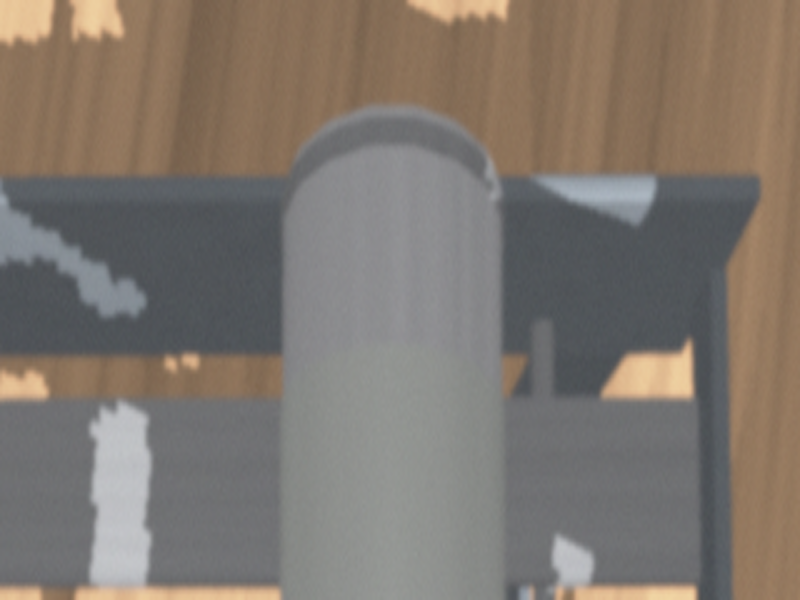

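View pics/s5c.png

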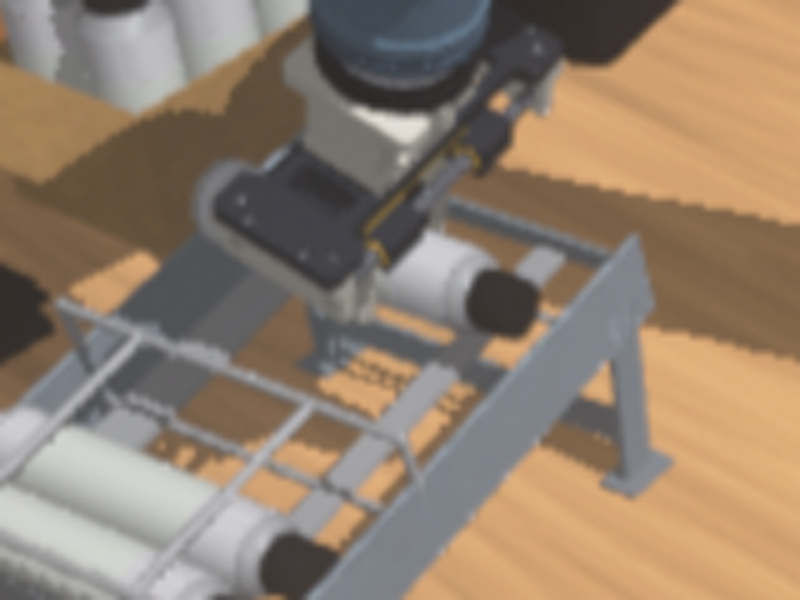

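The wrist view shows runner edges at rows 99.5 and 145.8 (predicted 99.9 and 146), so the lane is square to the can and centred. I'll lower slowly.

Run:
```python
from kin import *
Rl,LO=lane(TH,LO)
for h in(26,23.5,22.5,21.5):
    P2,R2=place(-110,0,h,Rl,LO);rel(P2,R2)
```

```text
clock 7.75 slide [-0.0185, 0.0009, 0.0477] ang [-0.0002, -0.0003, -0.0001] mm 20.468996864128254 deg 0.14153890109158906
clock 7.75 slide [-0.0206, 0.0009, 0.0536] ang [-0.0002, -0.0003, -0.0001] mm 22.96827982742208 deg 0.14153890109158906
clock 7.75 slide [-0.0215, 0.0009, 0.0559] ang [-0.0002, -0.0003, -0.0001] mm 23.968034889694085 deg 0.14153890109158906
clock 7.75 slide [-0.0224, 0.0009, 0.0583] ang [-0.0002, -0.0003, -0.0001] mm 24.967809569852577 deg 0.14153890109158906
```

Emit:
servo_tool --slide '[[-0.006,0.0009,0.014],[-0.011,0.0009,0.028],[-0.015,0.0009,0.038],[-0.018,0.0009,0.047],[-0.02,0.0009,0.0515],[-0.02,0.0009,0.0515],[-0.02,0.0009,0.0515]]' --angular '[[0,0,0],[0,0,0],[0,0,0],[0,0,0],[0,0,0],[0,0,0],[0,0,0]]'

```text
clock: 8.45
tcp_pos: [501.6, -225.2, 284.0]
orientation: [2.162, -1.743, 0.226]
force: [-2.1, 3.1, 7.5]
gripper_width: 44.2
```

```bash
cat > look.py <<'E'
from kin import *
import cv2,sys
t=sys.argv[1]
s,p,R=state();print(s["q"].round(3),p,s["force"],s["ft_torque"],s["gripper_width"])
Rl,LO=lane(TH,LO);g=p+R.apply([0,0,167]);print("grasp in lane",Rl.inv().apply(g-LO).round(1),"axis",Rl.inv().apply(R.apply(at)).round(4))
print("F lane",Rl.inv().apply(s["force"]))
for n in("wrist","scene"):
    im=arm.get_image(n)[:,:,::-1];cv2.imwrite(f"pics/{n}{t}.png",im)
    if n=="scene":cv2.imwrite(f"pics/s{t}c.png",cv2.resize(im[70:190,100:260],None,fx=5,fy=5,interpolation=cv2.INTER_CUBIC))
    else: cv2.imwrite(f"pics/w{t}c.png",cv2.resize(im[0:250,130:450],None,fx=2.4,fy=2.4,interpolation=cv2.INTER_CUBIC))
E
python3 look.py 6
```

```text
[-0.502  0.373  1.73  -0.457  0.988  2.671] [ 501.59755142 -225.23944974  283.96956391] [-2.14195387  3.08794482  7.51252991] [ 0.440787    0.63484502 -0.19258748] 44.15566933421733
grasp in lane [-109.9   14.6   25.8] axis [ 0.      1.     -0.0033]
F lane [-2.82599421  3.42586734  7.13012377]
```

View pics/w6c.png

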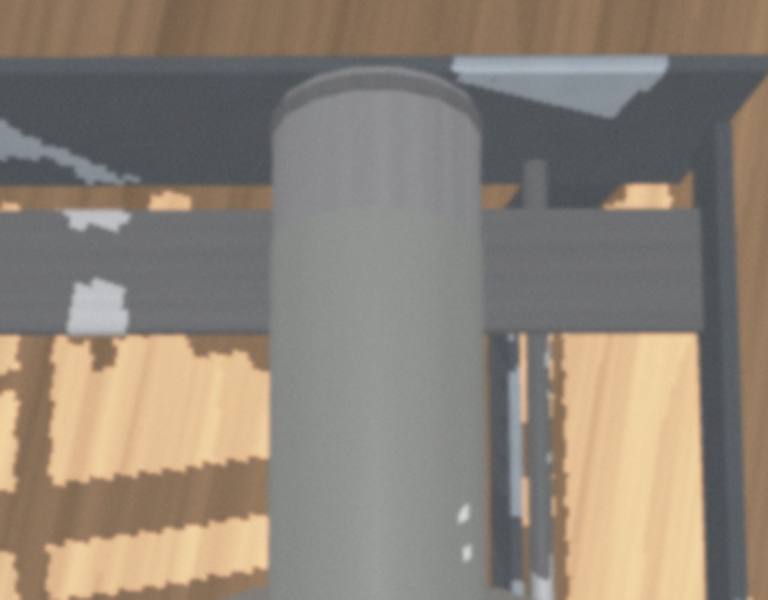

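View pics/s6c.png

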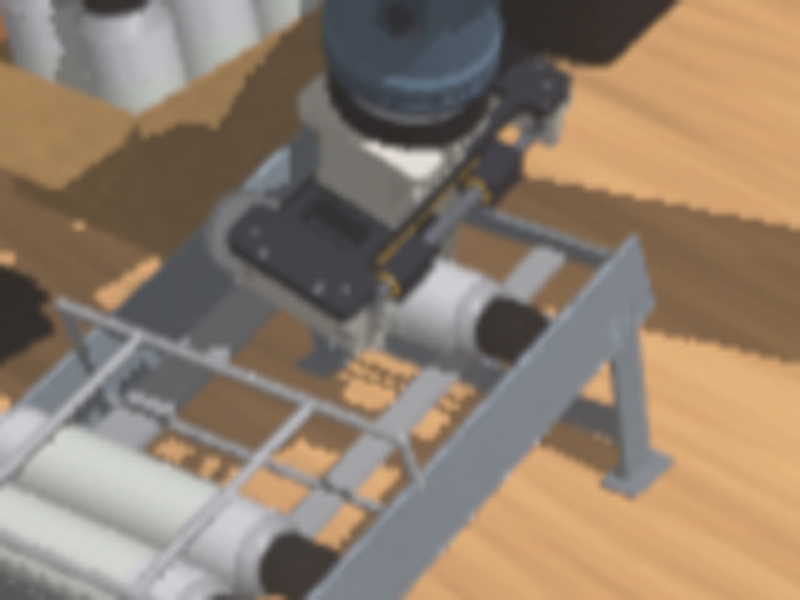

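```bash
python3 - <<'E'
from kin import *
s,p,R=state();Rl,LO=lane(TH,LO)
for X in[(-110,-100,45),(-110,-98,45),(-110,-100,43),(-110,-104,45),(-110,-97,45),(-110,-108,30),(-110,-112,30),(-110,-92,0),(-110,-62,0)]:
    print(X,(wproj(Rl.apply(X)+LO,p,R)-[130,0]).round(1)*2.4)
for X in[(-110,100,22.5),(-110,97,22.5),(-110,75,22.5),(-193,108,30)]:
    print(X,((proj("scene",Rl.apply(X)+LO)-[100,70]+.5)*5).round(1))
E
python3 - <<'E'
import cv2
im=cv2.imread("pics/scene6.png")
cv2.imwrite("pics/s6d.png",cv2.resize(im[110:155,165:240],None,fx=10,fy=10,interpolation=cv2.INTER_CUBIC))
E
```

```text
(-110, -100, 45) [374.88  66.72]
(-110, -98, 45) [374.88  76.8 ]
(-110, -100, 43) [374.88  72.96]
(-110, -104, 45) [374.88  46.32]
(-110, -97, 45) [374.88  82.08]
(-110, -108, 30) [375.12  73.44]
(-110, -112, 30) [375.12  54.96]
(-110, -92, 0) [375.6  210.48]
(-110, -62, 0) [375.6  331.68]
(-110, 100, 22.5) [532.  338.9]
(-110, 97, 22.5) [527.3 337.2]
(-110, 75, 22.5) [492.9 324.4]
(-193, 108, 30) [632.6 231.4]
```

View pics/s6d.png

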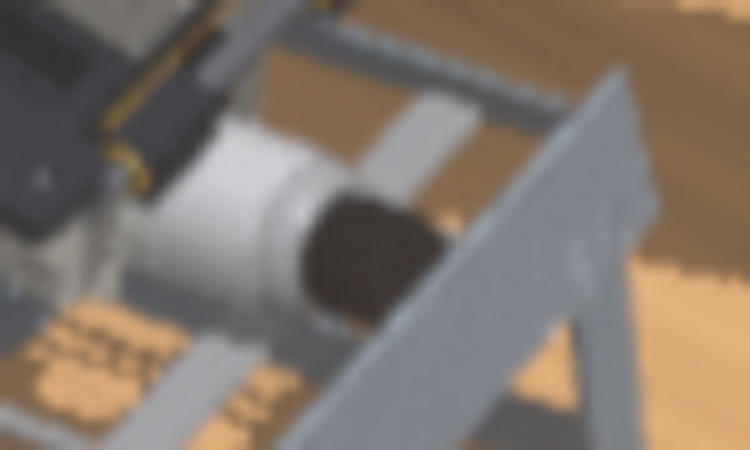

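Run:
```python
from kin import *
s,p,R=state();Rl,LO=lane(TH,LO)
F=np.array([-2.4,3.7,9.1]);print("meas lane",Rl.inv().apply(s["ft_torque"]).round(2),Rl.inv().apply(s["force"]).round(2))
for y in(-100,-92,-62,0,42,60):
    c=Rl.apply([-110,y,0])+LO;print(y,Rl.inv().apply(np.cross(c-p,F)/1000).round(2))
```

```text
meas lane [ 0.57  0.52 -0.08] [-2.76  4.27  7.71]
-100 [-0.75  0.59 -0.56]
-92 [-0.68  0.59 -0.53]
-62 [-0.42  0.59 -0.43]
0 [ 0.12  0.59 -0.23]
42 [ 0.48  0.59 -0.1 ]
60 [ 0.64  0.59 -0.04]
```

```bash
cat > piv.py <<'E'
from kin import *
import sys
th=float(sys.argv[1]);dz=float(sys.argv[2])
s,p,R=state();Rl,LO=lane(TH,LO)
print("T lane",Rl.inv().apply(s["ft_torque"]).round(2),"F",Rl.inv().apply(s["force"]).round(2))
g=p+R.apply([0,0,167]);print("grasp in lane",Rl.inv().apply(g-LO).round(1),"axis",Rl.inv().apply(R.apply(at)).round(4))
c=Rl.apply([-110,51,0])+LO;Q=Ro.from_rotvec(Rl.apply([th,0,0]))
rel(c+Q.apply(p-c)+Rl.apply([0,0,dz]),Q*R)
E
python3 piv.py 0.015 0; python3 piv.py 0.03 0
```

```text
T lane [ 0.57  0.52 -0.08] F [-2.76  4.27  7.71]
grasp in lane [-109.9   14.6   25.8] axis [-0.      1.     -0.0033]
clock 8.55 slide [0.0067, -0.0, 0.0017] ang [-0.0, -0.0024, 0.0] mm 2.7571906941795365 deg 0.859436692696233
T lane [ 0.57  0.52 -0.08] F [-2.76  4.27  7.71]
grasp in lane [-109.9   14.6   25.8] axis [-0.      1.     -0.0033]
clock 8.55 slide [0.0134, -0.0, 0.0034] ang [-0.0, -0.0048, 0.0] mm 5.514226297109539 deg 1.7188733853924683
```

Emit:
servo_tool --slide '[[0.0034,0,0.0008],[0.0067,0,0.0017],[0.01,0,0.0025],[0.0134,0,0.0034],[0.0134,0,0.0034]]' --angular '[[0,-0.0012,0],[0,-0.0024,0],[0,-0.0036,0],[0,-0.0048,0],[0,-0.0048,0]]'

```text
clock: 9.05
tcp_pos: [503.0, -230.5, 285.6]
orientation: [2.176, -1.761, 0.195]
force: [-1.2, 6.3, 9.0]
gripper_width: 44.2
```

```bash
python3 piv.py 0.03 0
```

```text
T lane [0.73 0.29 0.01] F [-1.55  6.39  8.82]
grasp in lane [-109.5   13.9   25.9] axis [2.000e-04 9.996e-01 2.670e-02]
clock 9.05 slide [0.0134, -0.0, 0.0035] ang [-0.0, -0.0048, 0.0] mm 5.549155118972457 deg 1.7188733853924705
```

Emit:
servo_tool --slide '[[0.0017,0,-0.0047],[0.0017,0,-0.0047],[0.0017,0,-0.0047]]' --angular '[[0,0,0],[0,0,0],[0,0,0]]'

```text
clock: 9.35
tcp_pos: [503.3, -230.6, 287.2]
orientation: [2.176, -1.761, 0.195]
force: [1.1, -0.2, -1.4]
gripper_width: 44.2
```

```bash
python3 piv.py 0 0; python3 look.py 7
```

```text
T lane [ 0.31 -0.06  0.13] F [ 1.24 -0.37 -1.2 ]
grasp in lane [-109.6   13.8   27.5] axis [3.000e-04 9.996e-01 2.710e-02]
clock 9.35 slide [0.0, 0.0, 0.0] ang [0.0, 0.0, 0.0] mm 0.0 deg 0.0
[-0.517  0.376  1.71  -0.42   1.012  2.632] [ 503.27093219 -230.62487162  287.20667877] [ 1.06844238 -0.18283895 -1.39622037] [0.33640203 0.00560587 0.0726349 ] 44.18501304335493
grasp in lane [-109.6   13.8   27.5] axis [3.000e-04 9.996e-01 2.710e-02]
F lane [ 1.24439793 -0.37401792 -1.19833839]
```

View pics/w7c.png

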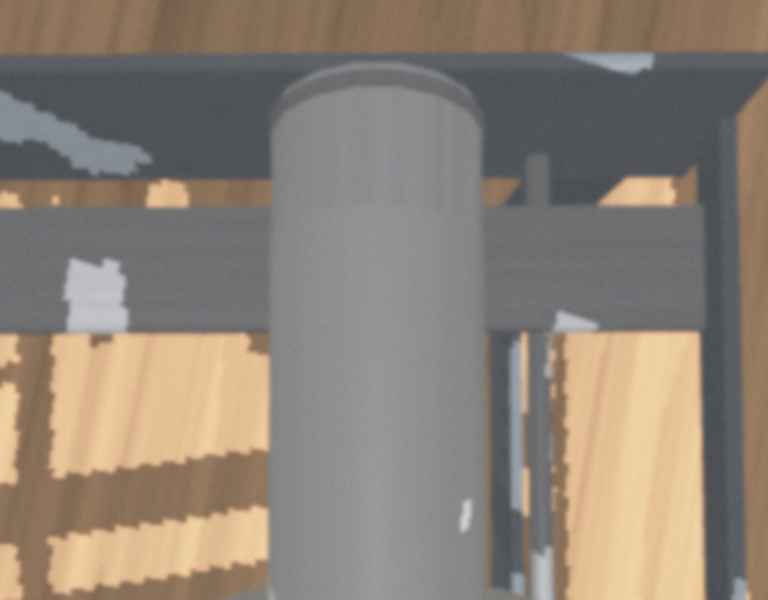

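View pics/s7c.png

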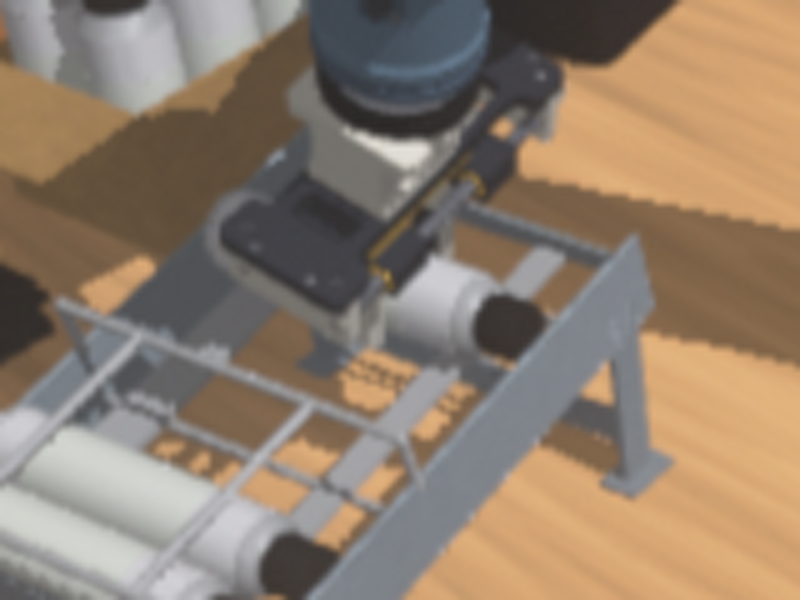

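Emit:
servo_tool --slide '[[-0.0008,0,0.0024],[-0.0015,0,0.0042],[-0.0019,0,0.0052],[-0.0019,0,0.0052]]' --angular '[[0,0,0],[0,0,0],[0,0,0],[0,0,0]]'

```text
clock: 9.85
tcp_pos: [503.0, -230.5, 285.7]
orientation: [2.176, -1.76, 0.196]
force: [-1.3, 3.0, 5.3]
gripper_width: 44.3
```

```bash
python3 piv.py 0 0
python3 - <<'E'
from kin import *
s,p,R=state();Rl,LO=lane(TH,LO)
T=Rl.inv().apply(s["ft_torque"])-[.31,-.06,.13];F=Rl.inv().apply(s["force"])-[1.24,-.37,-1.2];t=Rl.inv().apply(p-LO)
print("TCP lane",t,"contact y",(T[0]*1000+(0-t[2])*F[1])/F[2]+t[1])
for X in[(-110,-100,45),(-110,-98,45),(-110,-100,47)]: print(X,(wproj(Rl.apply(X)+LO,p,R)-[130,0]).round(1)*2.4)
E
python3 look.py 8
```

```text
T lane [ 0.4   0.29 -0.07] F [-1.65  3.18  5.09]
grasp in lane [-109.6   13.8   25.9] axis [2.000e-04 9.997e-01 2.630e-02]
clock 9.85 slide [0.0, 0.0, 0.0] ang [0.0, 0.0, 0.0] mm 0.0 deg 0.0
TCP lane [-110.06929879   66.6532944   184.33891054] contact y -23.05684687237077
(-110, -100, 45) [376.08  63.36]
(-110, -98, 45) [376.08  73.92]
(-110, -100, 47) [376.08  56.88]
[-0.517  0.378  1.713 -0.422  1.008  2.634] [ 502.96925683 -230.54314894  285.65172143] [-1.30102779  2.98870581  5.29969132] [ 0.32316927  0.35195315 -0.13357273] 44.27233705242305
grasp in lane [-109.6   13.8   25.9] axis [2.000e-04 9.997e-01 2.630e-02]
F lane [-1.64515244  3.17541521  5.09136284]
```

View pics/w8c.png

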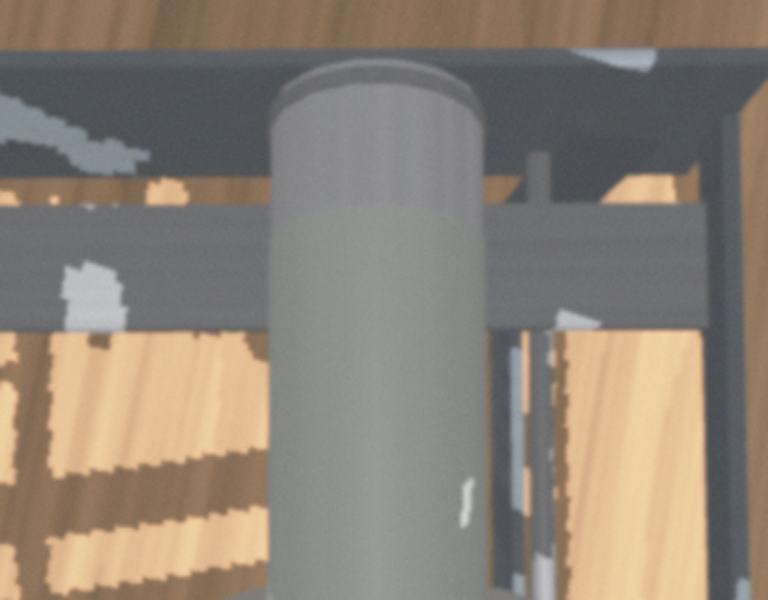

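The foot edge at crop row 60 matches a can lying on the runners at y ≈ 0. The contact forces centre between the two runners, so it is seated on both. I'll release in one-row steps so the can doesn't hang on a finger.

Emit:
servo_tool --slide '[[0.0008,0,-0.002]]' --angular '[[0,0,0]]' --grip -1

```text
clock: 10.05
tcp_pos: [503.1, -230.6, 286.6]
orientation: [2.176, -1.76, 0.196]
force: [0.0, -0.8, -1.1]
gripper_width: 48.7
```

Emit:
servo_tool --slide '[[0.038,-0.0125,-0.105],[0.076,-0.0125,-0.21],[0.095,-0.0125,-0.26],[0.095,-0.0125,-0.26],[0.095,-0.0125,-0.26]]' --angular '[[0,0,0],[0,0,0],[0,0,0],[0,0,0],[0,0,0]]'

```text
clock: 10.55
tcp_pos: [526.9, -229.3, 394.2]
orientation: [2.176, -1.76, 0.196]
force: [-0.1, 0.7, -0.7]
gripper_width: 87.8
```

```bash
python3 look.py 9
```

```text
[-0.494  0.311  1.519 -0.375  1.256  2.545] [ 526.85757976 -229.26039115  394.18816661] [-0.06380382  0.69164172 -0.69535554] [ 0.24523837  0.0552455  -0.00675886] 87.75608328559201
grasp in lane [-105.1   10.7  136.9] axis [2.000e-04 9.996e-01 2.650e-02]
F lane [ 0.18277867  0.69171646 -0.67385371]
```

View pics/wrist9.png

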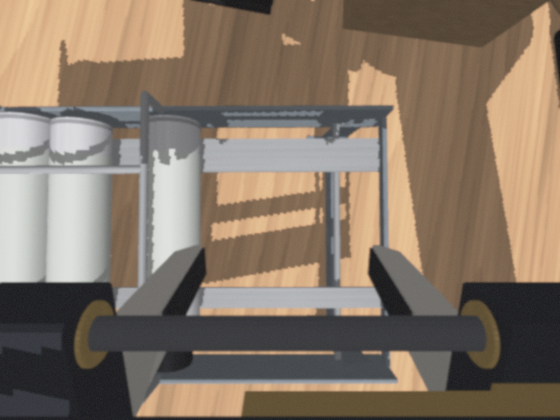

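View pics/s9c.png

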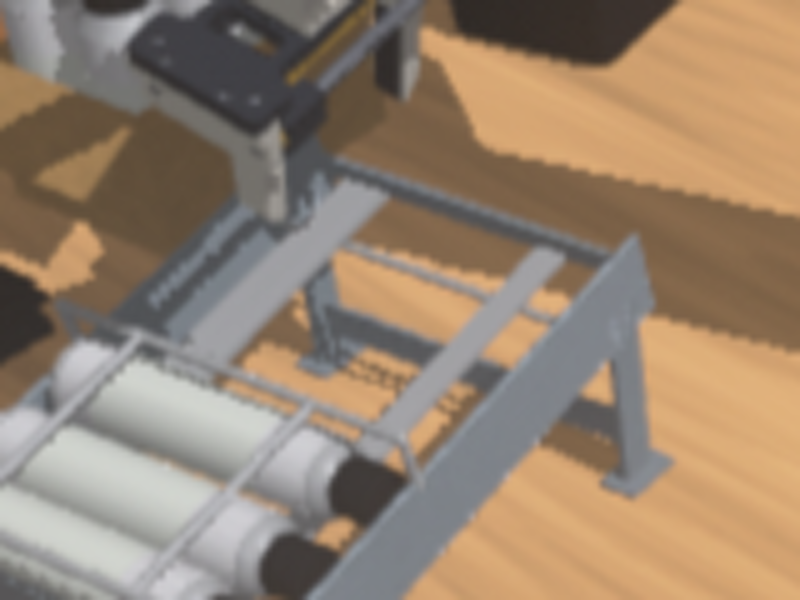

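The can is rolling square, already under the first hoop. I'll back the tool further away while it settles.

Emit:
servo_tool --slide '[[0.02,0.03,-0.06],[0.04,0.06,-0.12],[0.04,0.09,-0.16],[0.04,0.09,-0.16],[0.04,0.09,-0.16],[0.04,0.09,-0.16],[0.04,0.09,-0.16],[0.04,0.09,-0.16],[0.04,0.09,-0.16],[0.04,0.09,-0.16],[0.04,0.09,-0.16],[0.04,0.09,-0.16]]' --angular '[[0,0,0],[0,0,0],[0,0,0],[0,0,0],[0,0,0],[0,0,0],[0,0,0],[0,0,0],[0,0,0],[0,0,0],[0,0,0],[0,0,0]]'

```text
clock: 11.85
tcp_pos: [501.9, -228.7, 463.8]
orientation: [2.176, -1.76, 0.191]
force: [-0.1, -0.4, 0.3]
gripper_width: 93.2
```

```bash
python3 look.py 10
python3 - <<'E'
from kin import *
import cv2
im=cv2.imread("pics/scene10.png");cv2.imwrite("pics/s10d.png",cv2.resize(im[85:240,60:260],None,fx=4,fy=3.8,interpolation=cv2.INTER_CUBIC))
d=cv2.imread("pics/scene0.png")[190:400,150:400].astype(int)-im[190:400,150:400];print(np.abs(d).max(2).astype(float).mean(),(np.abs(d).max(2)>60).sum())
cv2.imwrite("pics/diff.png",np.hstack([im[190:400,150:400],np.clip(np.abs(d),0,255).astype(np.uint8)]))
E
```

```text
[-0.515  0.226  1.462 -0.36   1.384  2.471] [ 501.88305689 -228.66313174  463.7600706 ] [-0.13893668 -0.44311456  0.32460518] [0.27532841 0.08829613 0.04843404] 93.18600211906559
grasp in lane [-141.6   16.2  201.1] axis [1.000e-04 9.996e-01 2.840e-02]
F lane [-0.27024052 -0.41047522  0.28196204]
6.395619047619047 2798
```

View pics/s10d.png

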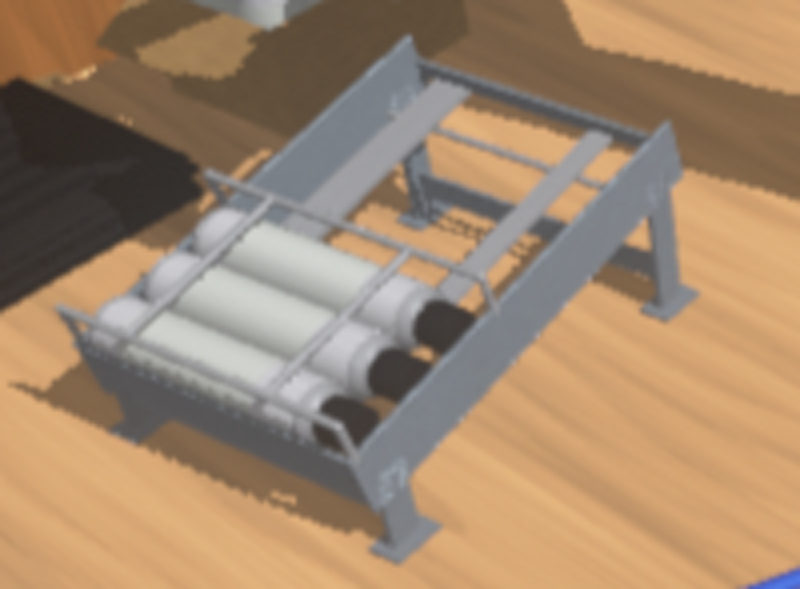

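View pics/wrist10.png

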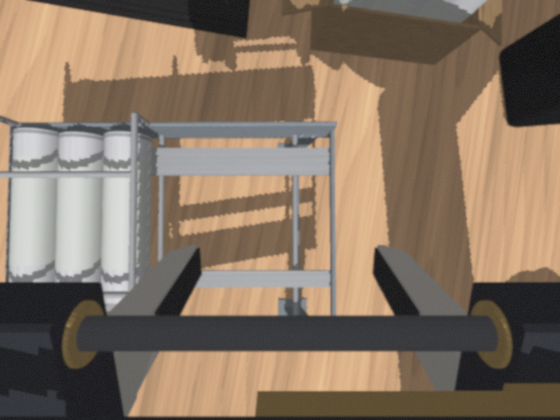

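View pics/diff.png

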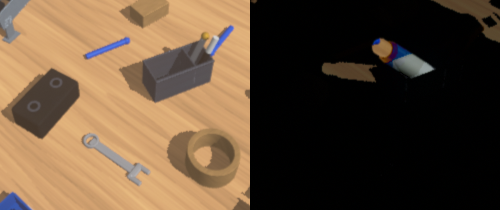

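The three cans lie touching and parallel with their caps the same way. The before/after difference around the caddy shows only the removed can and shadows, so I'll hand in.

```bash
python3 -c "
from bench import arm
print(arm.hand_in())"
```

```text
the job is handed in; nothing more can be done
None
```

The can is in the dispenser. I drew it out of the caddy along its own axis, laid it across the runners at lane x about -110 mm with its middle within about 1 mm of mid-lane and its cap to +y. When I let go it rolled under the hoop and came to rest square against the last can. The job took about 12 s of the 48 s allowed.

**Last checks:** The final scene and wrist pictures show the three cans parallel and touching, with their caps all one way. The before/after picture difference over the caddy area shows only the removed can and changed shadows: caddy, pens, bumper, tape and spanner unchanged. The bottle lies outside the difference and was not checked afterwards. The gripper was open and clear of everything, reading under 1 N.

**What disagreed:**
- **Lane direction:** the fixed cameras and the wrist camera differed by about 1.2 degrees; I used the wrist reading.
- **Set-down height:** the can touched the runners about 3 mm sooner than I had worked out, with about 9–10 N. I suspected it was tilted, turned the tool 0.03 rad, then lifted 2 mm and set it down again. The force reading then put the contact between the two runners before I let go.

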